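# Prop the overhanging plate with the lab jack, then load it with nuts from the tote

### The job

Turn the lab jack's knob until its platform just touches and supports the overhanging loading plate from below, without lifting the plate off its rails by more than about 3 mm. Then swing both flaps of the blue tote fully open, move every hex nut from it onto the propped plate, inside its lip, and finally swing both flaps shut again. Leave the jack supporting the plate and leave the vee block and the ground block alone.

Things in the scene. Friction and masses are not known exactly. Their poses are not given: they have to be found in the camera images.
- stand: fixed support stand: dark steel foot 180 x 184 mm, two upright blue cheeks and between them two level steel rails (tops 112 mm above the table) on which the plate lies. Origin on the table near its middle; x points away from the robot, z up. The plate overhangs its front (-x) rail. Nothing of it stands higher than 120 mm
- plate: loose aluminium tooling plate, 270 mm (x) x 150 mm (y) x 8 mm thick, about 1.2 kg, with a lip 3 mm thick and 8 mm high round its top (inside 264 x 144 mm). Origin at the centre of its underside, z up. It lies level on the stand's two rails, its underside 112 mm above the table, and its front end (-x) overhangs by 100 mm; pushed up from below there it tips about the rear rail
- plate_bay (a point): point on the plate's top face (8 mm above its underside), 60 mm in front (-x) of the plate's centre: the middle of the loading area, x, y along the plate, z up
- plate_under (a point): point on the plate's flat underside above the jack, 115 mm in front (-x) of the plate's centre; 112 mm above the table while the plate lies level
- jack: grey screw lab jack fixed to the table under the plate's free end: foot 104 x 90 mm, grey gear housing, central screw and four guide rods, square platform, and in front (its -x, 110 mm from its origin) a gear column with the knob on an upright spindle. Origin under the foot's centre, z up. The knob drives the platform; the platform stays where it is left
- platform: aluminium jack platform 90 x 90 x 6 mm, origin at the centre of its top face, which is 94 mm above the table when joint knob reads 0; rises 12 mm for each full turn of the knob (1.91 mm per rad), travel about 27 mm, starts 12 to 18 mm below the plate
- knob (a joint): round black knurled knob of the jack with a white index line, 42 mm diameter, 30 mm high, upright axis, underside 78 mm and top 108 mm above the table; can be taken across any diameter from above; friction about 0.06 N m. Value, rad: grows as it is turned clockwise seen from above, which raises the platform (range 0 to 14.5)
- knob_grip (a point): point on the knob's axis 16 mm above its underside, the height to grip it
- tote: fixed blue plastic tote 158 (x) x 248 (y) x 50 mm high, walls and floor 4 mm, inside 150 x 240 mm; origin under its centre, z up. Two grey flaps, hinged along its two long sides, close its top and meet in the middle
- flap_near (a joint): grey flap hinged on the tote's -x (robot) side, 242 mm long, reaching 79 mm from its hinge, 4 mm thick, 0.1 kg; rad: 0 = closed and level, 1.57 = upright, 2.3 = fully open against its stop. No catch: it falls shut when let go below about 1.5 and falls open beyond about 1.6
- flap_near_grip (a point): centre of the upper part of this flap's orange grip lug, 26 mm above the flap's underside; the lug is 16 mm along the hinge (y) and 10 mm across it, 32 mm high above the flap's top face (top at 36 mm above the flap's underside), 67 mm from the hinge and 40 mm towards -y of the middle; moves with the flap
- flap_near_hinge (a point): point on the hinge line of that flap at the middle of its length (axis along the tote's y), 51 mm above the table
- flap_far (a joint): grey flap hinged on the tote's +x side, 242 mm long, reaching 79 mm from its hinge, 4 mm thick, 0.1 kg; rad: 0 = closed and level, 1.57 = upright, 2.3 = fully open against its stop. No catch: it falls shut when let go below about 1.5 and falls open beyond about 1.6
- flap_far_grip (a point): centre of the upper part of this flap's orange grip lug, 26 mm above the flap's underside; the lug is 16 mm along the hinge (y) and 10 mm across it, 32 mm high above the flap's top face (top at 36 mm above the flap's underside), 67 mm from the hinge and 40 mm towards +y of the middle; moves with the flap
- flap_far_hinge (a point): point on the hinge line of that flap at the middle of its length (axis along the tote's y), 51 mm above the table
- nut_0: loose large hexagon nut (bright zinc), 30 mm across flats (one pair of flats faces its own x), 34 mm across corners, 22 mm high, 0.11 kg; origin at the centre of its underside, z up. It starts lying flat in the tote; some starts have only two of the three nuts
- nut_1: loose large hexagon nut (brass coloured), 30 mm across flats (one pair of flats faces its own x), 34 mm across corners, 22 mm high, 0.11 kg; origin at the centre of its underside, z up. It starts lying flat in the tote; some starts have only two of the three nuts
- nut_2: loose large hexagon nut (bright zinc, the other), 30 mm across flats (one pair of flats faces its own x), 34 mm across corners, 22 mm high, 0.11 kg; origin at the centre of its underside, z up. It starts lying flat in the tote; some starts have only two of the three nuts
- v_block: bystander: dark steel vee block, 50 x 60 x 45 mm, to be left alone
- ground_block: bystander: ground steel block with holes, 51 x 76 x 25 mm, to be left alone

How it is judged:
On the way, in this order (a step that is already met when the one before it is completed fails the run):
1. the jack's platform touches the plate from below without lifting it (contact force between platform and plate above 0.5 N and height (world z) of plate_under below 0.1152 m), for 0.3 s.
2. both flaps of the tote are swung open (value of joint each of flap_near, flap_far above 1.9 rad), for 0.2 s.
3. every nut lies on the propped plate (all of step 1 and x of nut_0 in the frame of plate_bay between -0.072 and 0.19 m and y of nut_0 in the frame of plate_bay between -0.07 and 0.07 m and z of nut_0 in the frame of plate_bay between -0.004 and 0.03 m and x of nut_1 in the frame of plate_bay between -0.072 and 0.19 m and y of nut_1 in the frame of plate_bay between -0.07 and 0.07 m and z of nut_1 in the frame of plate_bay between -0.004 and 0.03 m and x of nut_2 in the frame of plate_bay between -0.072 and 0.19 m and y of nut_2 in the frame of plate_bay between -0.07 and 0.07 m and z of nut_2 in the frame of plate_bay between -0.004 and 0.03 m), for 0.2 s.
At the end, for the whole second after the job is handed in: Every nut present lies at rest on the plate inside its lip (not piled higher than two), the jack's platform presses on the plate from below with more than 0.5 N, the plate is lifted by no more than 3.2 mm above the jack (plate_under below 0.1152), and both flaps are shut (below 0.12 rad) (all of step 3 and value of joint each of flap_near, flap_far below 0.12 rad and linear speed of each of nut_0, nut_1, nut_2 below 0.02 m/s); the robot touches nothing.
It fails at once if the plate is jacked or knocked up by more than 8 mm above the jack (height (world z) of plate_under above 0.12 m).
It fails at once if a bystander (vee block, ground block) is moved more than 3 cm (distance of any of v_block, ground_block from where it was at the start of the episode above 0.03 m).
Of nut_0, nut_1, nut_2 only 2 to 3 are there at a start; the rules pass over those that are not, and their reading is None.
At some moment in a run one of nut_0, nut_1, nut_2 may be knocked a few centimetres aside while the robot is not near it.
Once in a run the grip may slacken for a moment while it holds something.
It also fails if it takes over 210 s, if anything falls off the work surface, if the arm or the gripper's body presses on something with over 40 N, if the wrist force passes 120 N, or if a joint passes its speed limit or range.

### The arm

A 6-joint arm with a two-finger parallel gripper is mounted at the origin on a cart in front of the work surface, level with it; the furniture and walls round the work are solid. World frame = base frame: x ahead of the robot, y to its left, z up, the work surface at z = 0. Lengths are in m, angles in rad, forces in N, time in s.
With the tool pointing down it reaches from about 0.25 to 0.8 m from the base axis. Payload 8.5 kg.
Tool frame: the origin (TCP) lies at the centre of the arm's flange, where the gripper is bolted on; the fingertips stand 173 mm ahead of it and the grasp point (between the pads) lies 155 mm ahead of it; z points along the fingers, y is the line along which they close (so a half turn about z gives the same grasp; the last joint's range is limited). The gripper opens to 85 mm and grips with 20 to 120 N. Pads are 22 mm wide; open, the fingers measure 114 mm over their backs; the gripper's body (76 mm by 85 mm) begins 54 mm behind the grasp point. The pads swing forward as they close: fully open they stand 13 mm farther back than shut.
Start: joints at [1.191, 0.238, -0.013, 1.319, 0, 1.571], TCP at [0.195, 0.488, 0.405] pointing down, gripper open.
Joint ranges: [-2.66, 2.66], [-1.03, 1.9], [-1.14, 1.46], [-1.82, 2.27], [-1.45, 1.34], [-3.14, 3.14]. Speed limits (rad/s): [2.22, 2.22, 2.79, 3.14, 3.14, 3.14].

### API

Orientations are given as a 3x3 rotation matrix whose columns are the frame's x, y, z axes.
In Python, from bench import arm gives the robot as it stands.
- The arm moves only by the tool step_arm, never from a script. Its argument "motion" is a list of rows, each a list of 7 numbers: the opening, from 0 (shut) to 1 (fully open), then the shift along the tool's x, y, z in mm, then the turn, a rotation vector about the tool's x, y, z in rad. In form: [[gripper, x, y, z, wx, wy, wz], ...]. A call has exactly 5 rows; each row is the pose to reach, as a shift and turn from the pose commanded when the call began, along the tool's axes at that moment; what a row does not reach only later rows make up. A row lasts 1/12 s, in which the tool goes at most 41.7 mm and 7.16 degrees, less where a joint would pass 70% of its speed; a pose out of reach is approached as far as the arm can. A call with a gripper value outside its range is refused whole. The fingers move at their own pace and stop on an object; "force" is the grip in N (left out, the last holds). Time passes only in rows, so rows that repeat a pose let the fingers close, or fill a call up. It gives the time, the measured TCP pose, the force, the opening and the grip force at its end, in the units of the state.
- arm.get_obs(): the state, without advancing time (a new reading comes with each control period).
- arm.camera(name): name is "scene" or "side" or "wrist"; returns a dict with "pixels" (480x640x3 uint8, red, green, blue), "range_z" (480x640 float32, m along the optical axis (not along the pixel's ray), 0 where there is no reading), "camera_matrix" (3x3 intrinsics, pixels), "R" (3x3) and "t" (3): a world point X has camera coordinates R X + t; the wrist camera has in their place "mount" (4x4, takes a point from camera to tool coordinates, whose origin is the TCP and whose axes are the flange's). Camera axes: x right, y down, z forward; pixel columns grow to the right and rows downward; lengths in m; the calibration is good to about 2 mm. The wrist camera is an equidistant fisheye: a pixel r from the principal point sees the ray r / f radians off the axis. A picture is of the moment at which its call begins: read the wrist's pose just before it.
- arm.close_job(): hands the job in; it is judged then, once.
Trained networks look in a picture, given as the dict that the camera call returned (one of the last four; its "shot" number tells which), for a name from the list of things; names that differ only in an ending like _2 or _b are one class to them, and where a whole thing is asked for, a point or a joint stands for the part that bears it (a point fixed in the world has none). Each returns a list of dicts, best first, with "score" (0 to 1); they miss things now and then, are a little off and sometimes report something else, mostly with a low value. They report only what shows in the picture. A call takes as long as a camera call.
- arm.search_frame(picture, target): "centre" ([column, row] in pixels, amid what is visible of it).
- arm.mark_of(picture, target): "centre" ([column, row] in pixels: a listed point, or the origin of a listed thing).
The state is a dict: "clock": time; "q": joint angles; "dq": joint speeds; "joint_efforts": joint torques, N m; "tcp_pos": TCP position; "eef_rot": TCP orientation; "force": force on the tool from outside, world axes, zero at the start; "moment": the same for the moment, N m; "finger_gap": finger opening in m; "gripper_force": force on a finger pad.
Only numpy, scipy, OpenCV 4.12 (cv2) and the standard library are available. Lean on these libraries where they do the work, as an engineer would, in place of code of your own. Each camera call takes 0.05 s, during which the arm holds its last target. There are 200 camera calls.

## Working session

There is one attempt and no reset: what is moved stays moved. The work goes in short steps, Python scripts to look and compute and a tool call to move; the robot and the scene stay as the last step left them, time stands still between calls to the robot, and variables do not carry over. Pictures are saved under pics/ and viewed, at most 14 in all, crops included, and the job is handed in when it is done.

Besides the shell and the picture viewer there is one more tool, called after "Request:" by a JSON object that holds its "fn" and its "kwargs". step_arm: Moves the arm, as the interface text tells. Its arguments: {"type":"object","properties":{"motion":{"type":"array"},"force":{"type":"number"}},"required":["motion"]}

```bash
mkdir -p pics
cat > h.py <<'E'
import numpy as np, cv2
from bench import arm
def save(p,n): cv2.imwrite('pics/'+n,p['pixels'][:,:,::-1])
def w(p,c,z=None,dz=0):
    K=np.array(p['camera_matrix']);R=np.array(p['R']);t=np.array(p['t'])
    u,v=c; ray=np.linalg.inv(K)@[u,v,1]
    o=-R.T@t; d=R.T@ray
    if z is None: s=p['range_z'][int(round(v)),int(round(u))]
    else: s=(z-o[2])/d[2]
    return o+s*d
E
cat > a.py <<'E'
from h import *
o=arm.get_obs();print(o['clock'],o['tcp_pos'],np.round(o['eef_rot'],3).tolist(),o['finger_gap'])
Z=dict(knob_grip=.094,plate_bay=.12,plate_under=.112,flap_near_grip=.075,flap_far_grip=.075,flap_near_hinge=.051,flap_far_hinge=.051,jack=0,tote=0,stand=0,plate=.112,platform=.097,v_block=0,ground_block=0,nut_0=.004,nut_1=.004,nut_2=.004)
for n in ['scene','side']:
    p=arm.camera(n);save(p,n+'0.png')
    print(n,'cam',-np.array(p['R']).T@np.array(p['t']))
    for k,z in Z.items():
        r=arm.mark_of(p,k)[:2]
        for d in r: print(k,round(d['score'],2),np.round(d['centre']),np.round(w(p,d['centre'],z),3))
E
python3 a.py
```

```text
0.0 [0.19456377 0.48742353 0.40406243] [[-0.929, 0.371, -0.001], [0.371, 0.929, -0.001], [-0.0, -0.001, -1.0]] 0.08531200319407006
scene cam [ 0.08814855 -0.13104954  0.71525735]
knob_grip 0.67 [368. 310.] [0.473 0.123 0.094]
plate_bay 0.92 [443. 249.] [0.654 0.099 0.12 ]
plate_bay 0.65 [370. 313.] [0.455 0.108 0.12 ]
plate_under 0.62 [422. 269.] [0.594 0.102 0.112]
plate_under 0.31 [454. 273.] [0.625 0.055 0.112]
flap_near_grip 0.75 [277. 251.] [0.474 0.348 0.075]
flap_far_grip 0.75 [254. 227.] [0.49  0.43  0.075]
flap_near_hinge 0.72 [238. 277.] [0.393 0.371 0.051]
flap_far_hinge 0.6 [292. 226.] [0.56  0.395 0.051]
jack 0.59 [402. 308.] [0.58  0.116 0.   ]
tote 0.75 [270. 266.] [0.481 0.382 0.   ]
stand 0.86 [456. 272.] [0.731 0.089 0.   ]
platform 0.81 [412. 275.] [0.583 0.113 0.097]
v_block 0.59 [358. 218.] [0.72  0.346 0.   ]
ground_block 0.81 [315. 213.] [0.664 0.428 0.   ]
side cam [0.472587   1.21305951 0.47922558]
knob_grip 0.62 [369. 219.] [0.474 0.12  0.094]
plate_bay 0.58 [276. 205.] [0.657 0.122 0.12 ]
plate_under 0.58 [311. 207.] [0.588 0.108 0.112]
flap_far_grip 0.77 [361. 295.] [0.483 0.415 0.075]
flap_near_hinge 0.77 [412. 298.] [0.402 0.369 0.051]
flap_far_hinge 0.65 [312. 303.] [0.559 0.399 0.051]
jack 0.95 [314. 259.] [0.584 0.111 0.   ]
tote 0.8 [365. 330.] [0.475 0.389 0.   ]
stand 0.63 [243. 252.] [0.738 0.082 0.   ]
plate 0.67 [256. 201.] [0.706 0.078 0.112]
platform 0.66 [314. 215.] [0.583 0.113 0.097]
v_block 0.59 [230. 311.] [ 0.707  0.341 -0.   ]
ground_block 0.79 [240. 333.] [0.672 0.413 0.   ]
nut_0 0.59 [364. 328.] [0.478 0.388 0.004]
nut_0 0.39 [363. 344.] [0.478 0.436 0.004]
nut_1 0.59 [364. 328.] [0.478 0.388 0.004]
nut_1 0.39 [363. 344.] [0.478 0.436 0.004]
nut_2 0.59 [364. 328.] [0.478 0.388 0.004]
nut_2 0.39 [363. 344.] [0.478 0.436 0.004]
```

View pics/scene0.png

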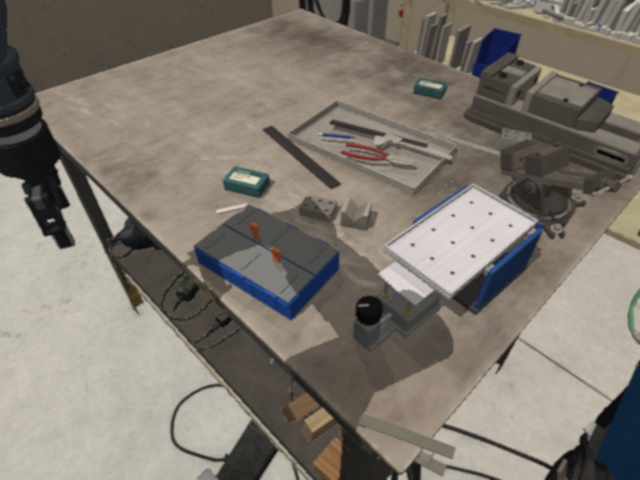

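View pics/side0.png

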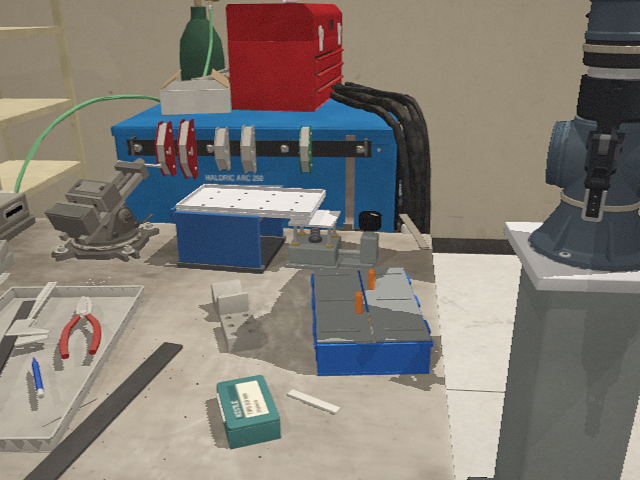

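The scene shows the jack at about px (400,300) with its knob at (369,308), the plate at (465,240), the tote at (268,260) with its lugs at (255,230) and (277,255), and the bystanders at (320,208) and (358,212). The side view shows the same layout, with the platform visible at (315,218).

```bash
cat >> h.py <<'E'
def cloud(p):
    K=np.array(p['camera_matrix']);R=np.array(p['R']);t=np.array(p['t'])
    z=p['range_z'].astype(float); v,u=np.mgrid[:480,:640]
    P=np.stack([(u-K[0,2])/K[0,0]*z,(v-K[1,2])/K[1,1]*z,z],-1)
    X=(P-t)@R; X[z<=0]=np.nan
    return X
def plan(pos,yaw=None):
    "shift mm in the tool axes, and turn about z so that tool y has this yaw (mod pi)"
    o=arm.get_obs();R=np.array(o['eef_rot']);d=R.T@(np.array(pos)-o['tcp_pos'])*1000
    y=np.arctan2(R[1,1],R[0,1]); a=None
    if yaw is not None: a=-((yaw-y+np.pi/2)%np.pi-np.pi/2)
    return np.round(d,1),a
def st():
    o=arm.get_obs();R=np.array(o['eef_rot'])
    print('t%.2f'%o['clock'],'tcp',np.round(o['tcp_pos'],4),'yyaw',np.round(np.arctan2(R[1,1],R[0,1]),3),'tilt',np.round(R[:,2],3),'q',np.round(o['q'],2),'F',np.round(o['force'],1),'M',np.round(o['moment'],2),'gap',round(o['finger_gap'],4),'gf',o['gripper_force'])
E
cat > b.py <<'E'
from h import *
for n in ['scene','side']:
    X=cloud(arm.camera(n)).reshape(-1,3)
    def sel(c,r,z0,z1): 
        return X[(np.hypot(X[:,0]-c[0],X[:,1]-c[1])<r)&(X[:,2]>z0)&(X[:,2]<z1)]
    for nm,c,r,z0,z1 in [('plate',(.70,.095),.19,.117,.135),('tote',(.478,.385),.17,.044,.062),('lugn',(.474,.348),.03,.068,.1),('lugf',(.486,.422),.03,.068,.1),('knob',(.474,.121),.03,.1,.115),('platform',(.57,.11),.045,.09,.108)]:
        Q=sel(c,r,z0,z1)
        if len(Q)<5: print(n,nm,len(Q));continue
        m=cv2.minAreaRect(Q[:,:2].astype(np.float32))
        print(n,nm,len(Q),np.round(m[0],4),np.round(m[1],4),round(m[2],1),'z',np.round(np.percentile(Q[:,2],[5,50,95]),4),'mean',np.round(Q.mean(0),4))
st()
E
python3 b.py
```

```text
scene plate 9342 [0.7121 0.0902] [0.1818 0.2802] 83.8 z [0.1188 0.1212 0.1279] mean [0.7034 0.0889 0.1216]
scene tote 7582 [0.4762 0.3855] [0.1699 0.2489] 6.9 z [0.0499 0.0562 0.0585] mean [0.4685 0.3736 0.0557]
scene lugn 82 [0.4662 0.3437] [0.0099 0.0162] 12.9 z [0.0705 0.0828 0.089 ] mean [0.4655 0.3421 0.0813]
scene lugf 79 [0.4844 0.4268] [0.0111 0.0163] 9.6 z [0.0697 0.0819 0.0885] mean [0.4839 0.4248 0.0808]
scene knob 501 [0.4727 0.123 ] [0.0448 0.0433] 7.8 z [0.1028 0.1087 0.1106] mean [0.4698 0.1213 0.1081]
scene platform 1122 [0.5623 0.1119] [0.0868 0.0552] 82.5 z [0.094  0.0963 0.0979] mean [0.5623 0.11   0.0961]
side plate 3659 [0.7147 0.1003] [0.1752 0.2803] 84.0 z [0.1176 0.1191 0.1262] mean [0.7106 0.0926 0.1202]
side tote 7971 [0.4774 0.3876] [0.1687 0.2516] 7.1 z [0.0477 0.0536 0.0555] mean [0.4758 0.4126 0.0532]
side lugn 88 [0.4678 0.3476] [0.0101 0.0173] 0.6 z [0.0692 0.0793 0.0857] mean [0.468  0.3501 0.0786]
side lugf 97 [0.4866 0.4305] [0.009 0.015] 3.8 z [0.0688 0.0789 0.0856] mean [0.4865 0.4329 0.0785]
side knob 183 [0.4729 0.1269] [0.0442 0.0411] 19.1 z [0.101  0.106  0.1076] mean [0.473  0.1308 0.1053]
side platform 362 [0.5653 0.1133] [0.0879 0.0692] 63.8 z [0.0925 0.0939 0.0949] mean [0.5644 0.1145 0.0938]
t1.90 tcp [0.1946 0.4876 0.4047] yyaw 1.191 tilt [-0. -0. -1.] q [ 1.19  0.24 -0.01  1.32 -0.    1.57] F [-0.1  0.3 -0.5] M [ 0.03 -0.03 -0.01] gap 0.0854 gf 0.0
```

Request:
{"fn": "step_arm", "kwargs": {"motion": [[1,-26.2,-15.6,6,0,0,0],[1,-52.4,-31.2,12,0,0,0],[1,-78.6,-46.8,18,0,0,0],[1,-104.8,-62.4,24,0,0,0],[1,-131,-78,30,0,0,0]]}}

```text
clock: 2.32
tcp_pos: [0.2879, 0.3654, 0.3745]
eef_rot: [[-0.929, 0.37, 0.0], [0.37, 0.929, 0.0], [-0.0, 0.0, -1.0]]
force: [0.6, 1.0, 1.1]
finger_gap: 0.0855
gripper_force: 0.0
```

Request:
{"fn": "step_arm", "kwargs": {"motion": [[1,-26.2,-15.6,6,0,0,0],[1,-52.4,-31.2,12,0,0,0],[1,-78.6,-46.8,18,0,0,0],[1,-104.8,-62.4,24,0,0,0],[1,-131,-78,30,0,0,0]]}}

```text
clock: 2.73
tcp_pos: [0.3808, 0.2442, 0.3446]
eef_rot: [[-0.929, 0.371, 0.0], [0.371, 0.929, 0.0], [-0.0, 0.0, -1.0]]
force: [0.8, 0.6, 0.3]
finger_gap: 0.0857
gripper_force: 0.0
```

Request:
{"fn": "step_arm", "kwargs": {"motion": [[1,-26.2,-15.6,6,0,0,0],[1,-52.4,-31.2,12,0,0,0],[1,-78.6,-46.8,18,0,0,0],[1,-104.8,-62.4,24,0,0,0],[1,-131,-78,30,0,0,0]]}}

```text
clock: 3.15
tcp_pos: [0.4736, 0.1231, 0.3146]
eef_rot: [[-0.929, 0.371, 0.0], [0.371, 0.929, 0.0], [-0.0, 0.0, -1.0]]
force: [0.5, 1.4, 0.0]
finger_gap: 0.0855
gripper_force: 0.0
```

Request:
{"fn": "step_arm", "kwargs": {"motion": [[1,0,0,0,0,0,-0.12],[1,0,0,0,0,0,-0.24],[1,0,0,0,0,0,-0.36],[1,0,0,0,0,0,-0.48],[1,0,0,0,0,0,-0.6]]}}

```text
clock: 3.57
tcp_pos: [0.473, 0.1244, 0.3147]
eef_rot: [[-0.975, -0.224, -0.0], [-0.224, 0.975, -0.0], [0.0, -0.0, -1.0]]
force: [0.1, 0.1, -0.1]
finger_gap: 0.0853
gripper_force: 0.0
```

```bash
cat >> h.py <<'E'
def wmark(k,z,n=1,fn='mark_of'):
    "wrist camera: world point of a mark on the plane z"
    o=arm.get_obs();p=arm.camera('wrist');R=np.array(o['eef_rot']);T=np.array(o['tcp_pos']);out=[]
    K=np.array(p['camera_matrix']);M=np.array(p['mount'])
    for d in getattr(arm,fn)(p,k)[:n]:
        u,v=d['centre'];a=np.array([(u-K[0,2])/K[0,0],(v-K[1,2])/K[1,1]]);th=np.hypot(*a)
        ray=np.r_[a/th*np.sin(th),np.cos(th)]
        O=R@M[:3,3]+T; D=R@(M[:3,:3]@ray); s=(z-O[2])/D[2]
        out.append((k,round(d['score'],2),np.round([u,v]),np.round(O+s*D,4)))
    return p,out
E
python3 - <<'E'
from h import *
st()
p,o=wmark('knob_grip',.094,2);print(o);save(p,'w1.png')
p,o=wmark('knob',.108,2,'search_frame');print(o)
E
```

```text
t3.57 tcp [0.473  0.1244 0.3147] yyaw 1.797 tilt [-0. -0. -1.] q [ 0.26  0.23 -0.27  1.08 -0.    0.03] F [ 0.1  0.1 -0.1] M [ 0.01 -0.01  0.02] gap 0.0853 gf 0.0
[('knob_grip', 0.83, array([315., 256.]), array([0.4704, 0.1221, 0.094 ]))]
[('knob', 0.6, array([316., 258.]), array([0.4658, 0.1218, 0.108 ]))]
```

Request:
{"fn": "step_arm", "kwargs": {"motion": [[1,0,0,0,0,0,-0.12],[1,0,0,0,0,0,-0.24],[1,0,0,0,0,0,-0.36],[1,0,0,0,0,0,-0.48],[1,0,0,0,0,0,-0.6]]}}

```text
clock: 4.18
tcp_pos: [0.4728, 0.1246, 0.3147]
eef_rot: [[-0.681, -0.733, 0.0], [-0.733, 0.681, -0.0], [0.0, -0.0, -1.0]]
force: [0.4, 0.2, 0.3]
finger_gap: 0.0853
gripper_force: 0.0
```

Request:
{"fn": "step_arm", "kwargs": {"motion": [[1,0,0,0,0,0,-0.12],[1,0,0,0,0,0,-0.24],[1,0,0,0,0,0,-0.36],[1,0,0,0,0,0,-0.48],[1,0,0,0,0,0,-0.6]]}}

```text
clock: 4.6
tcp_pos: [0.4728, 0.1246, 0.3147]
eef_rot: [[-0.148, -0.989, 0.0], [-0.989, 0.148, -0.0], [0.0, -0.0, -1.0]]
force: [-0.2, -1.2, -0.3]
finger_gap: 0.0855
gripper_force: 0.0
```

Request:
{"fn": "step_arm", "kwargs": {"motion": [[1,0,0,0,0,0,-0.12],[1,0,0,0,0,0,-0.24],[1,0,0,0,0,0,-0.36],[1,0,0,0,0,0,-0.48],[1,0,0,0,0,0,-0.6]]}}

```text
clock: 5.02
tcp_pos: [0.4728, 0.1246, 0.3148]
eef_rot: [[0.436, -0.9, 0.0], [-0.9, -0.436, -0.0], [0.0, 0.0, -1.0]]
force: [0.0, 0.6, -0.8]
finger_gap: 0.0857
gripper_force: 0.0
```

Request:
{"fn": "step_arm", "kwargs": {"motion": [[1,0,0,0,0,0,-0.12],[1,0,0,0,0,0,-0.24],[1,0,0,0,0,0,-0.36],[1,0,0,0,0,0,-0.48],[1,0,0,0,0,0,-0.6]]}}

```text
clock: 5.43
tcp_pos: [0.4729, 0.1246, 0.3147]
eef_rot: [[0.868, -0.496, 0.0], [-0.496, -0.868, -0.0], [0.0, 0.0, -1.0]]
force: [-0.3, -0.5, -0.6]
finger_gap: 0.0854
gripper_force: 0.0
```

Request:
{"fn": "step_arm", "kwargs": {"motion": [[1,0,0,0,0,0,-0.12],[1,0,0,0,0,0,-0.24],[1,0,0,0,0,0,-0.36],[1,0,0,0,0,0,-0.48],[1,0,0,0,0,0,-0.5]]}}

```text
clock: 5.85
tcp_pos: [0.4729, 0.1246, 0.3147]
eef_rot: [[1.0, -0.019, 0.0], [-0.019, -1.0, -0.0], [0.0, 0.0, -1.0]]
force: [-0.7, 0.2, 0.6]
finger_gap: 0.0855
gripper_force: 0.0
```

Run:
```python
from h import *
st()
p,o=wmark('knob_grip',.094,2);print(o)
p,o=wmark('knob_grip',.094,2);print(o);save(p,'w2.png')
```

```text
t5.85 tcp [0.4729 0.1246 0.3147] yyaw -1.59 tilt [ 0. -0. -1.] q [ 0.26  0.23 -0.27  1.08 -0.   -2.86] F [-0.7  0.2  0.6] M [-0.   -0.04  0.02] gap 0.0855 gf 0.0
[('knob_grip', 0.89, array([318., 262.]), array([0.4722, 0.1244, 0.094 ]))]
[('knob_grip', 0.9, array([317., 260.]), array([0.4732, 0.1248, 0.094 ]))]
```

View pics/w2.png

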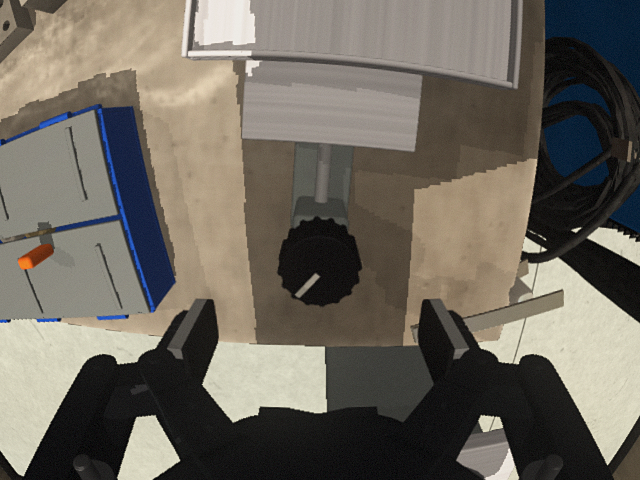

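The wrist view shows the knob at (318,262), between the fingers and under the TCP, with its index line at (307,286). I'll descend, grip it, and turn.

Request:
{"fn": "step_arm", "kwargs": {"motion": [[1,0,0,15,0,0,0],[1,0,0,30,0,0,0],[1,0,0,45,0,0,0],[1,0,0,58,0,0,0],[1,0,0,64,0,0,0]]}}

```text
clock: 6.47
tcp_pos: [0.4724, 0.1244, 0.2493]
eef_rot: [[1.0, -0.025, -0.002], [-0.025, -1.0, -0.001], [-0.002, 0.001, -1.0]]
force: [-0.4, -0.7, -0.5]
finger_gap: 0.0854
gripper_force: 0.0
```

Request:
{"fn": "step_arm", "kwargs": {"motion": [[0.4,0,0,0,0,0,0],[0.3,0,0,0,0,0,0],[0.3,0,0,0,0,0,0],[0.3,0,0,0,0,0,0],[0.3,0,0,0,0,0,0]], "force": 50}}

```text
clock: 6.88
tcp_pos: [0.4731, 0.1241, 0.2519]
eef_rot: [[1.0, -0.022, 0.002], [-0.022, -1.0, -0.002], [0.002, 0.002, -1.0]]
force: [-1.1, -5.3, 7.7]
finger_gap: 0.0404
gripper_force: 49.9
```

Request:
{"fn": "step_arm", "kwargs": {"motion": [[0.3,0,0,0,0,0,0],[0.3,0,0,0,0,0,0.05],[0.3,0,0,0,0,0,0.1],[0.3,0,0,0,0,0,0.15],[0.3,0,0,0,0,0,0.2]]}}

```text
clock: 7.3
tcp_pos: [0.4731, 0.1239, 0.2519]
eef_rot: [[0.975, -0.223, 0.002], [-0.223, -0.975, -0.002], [0.002, 0.001, -1.0]]
force: [-1.4, -7.0, 7.1]
finger_gap: 0.0408
gripper_force: 49.8
```

```bash
python3 -c "
from h import *
st()"
```

```text
t7.30 tcp [0.4731 0.1239 0.2519] yyaw -1.796 tilt [ 0.002 -0.002 -1.   ] q [ 0.26  0.28 -0.37  0.92 -0.   -2.66] F [-1.4 -7.   7.1] M [-1.38  0.26  0.06] gap 0.0408 gf 49.79353666305542
```

Request:
{"fn": "step_arm", "kwargs": {"motion": [[0.3,0,0,0,0,0,0.12],[0.3,0,0,0,0,0,0.24],[0.3,0,0,0,0,0,0.36],[0.3,0,0,0,0,0,0.48],[0.3,0,0,0,0,0,0.6]]}}

```text
clock: 7.72
tcp_pos: [0.4729, 0.1236, 0.2519]
eef_rot: [[0.676, -0.737, 0.001], [-0.737, -0.676, -0.003], [0.003, 0.001, -1.0]]
force: [-2.2, -8.6, 9.1]
finger_gap: 0.0412
gripper_force: 49.9
```

Request:
{"fn": "step_arm", "kwargs": {"motion": [[0.3,0,0,0,0,0,0.12],[0.3,0,0,0,0,0,0.24],[0.3,0,0,0,0,0,0.36],[0.3,0,0,0,0,0,0.48],[0.3,0,0,0,0,0,0.6]]}}

```text
clock: 8.13
tcp_pos: [0.4725, 0.1234, 0.2519]
eef_rot: [[0.142, -0.99, 0.001], [-0.99, -0.142, -0.003], [0.003, -0.0, -1.0]]
force: [-4.5, -11.5, 11.2]
finger_gap: 0.0407
gripper_force: 50.2
```

Request:
{"fn": "step_arm", "kwargs": {"motion": [[0.3,0,0,0,0,0,0.12],[0.3,0,0,0,0,0,0.24],[0.3,0,0,0,0,0,0.36],[0.3,0,0,0,0,0,0.48],[0.3,0,0,0,0,0,0.6]]}}

```text
clock: 8.55
tcp_pos: [0.4721, 0.1235, 0.2519]
eef_rot: [[-0.442, -0.897, -0.001], [-0.897, 0.442, -0.003], [0.003, -0.001, -1.0]]
force: [-7.1, -8.6, 13.0]
finger_gap: 0.0407
gripper_force: 50.4
```

```bash
cat > plat.py <<'E'
from h import *
st()
for n in ['scene','side']:
    X=cloud(arm.camera(n)).reshape(-1,3)
    J=np.array([.4728,.1248]);a=np.deg2rad(-6.5);R=np.array([[np.cos(a),np.sin(a)],[-np.sin(a),np.cos(a)]])
    L=(X[:,:2]-J)@R.T
    def med(x0,x1,y0,y1,z0,z1):
        Q=X[(L[:,0]>x0)&(L[:,0]<x1)&(L[:,1]>y0)&(L[:,1]<y1)&(X[:,2]>z0)&(X[:,2]<z1),2];return len(Q),np.round(np.median(Q),4)
    pf=med(.070,.085,-.035,.035,.085,.117)
    a_=med(.115,.145,-.06,.06,.110,.130);b_=med(.30,.34,-.06,.06,.110,.130)
    print(n,'platform',pf,'plate front',a_,'rear',b_,'gap',np.round(b_[1]-.008-pf[1],4))
E
python3 plat.py
```

```text
t8.55 tcp [0.4721 0.1235 0.2519] yyaw 2.684 tilt [-0.001 -0.003 -1.   ] q [ 0.26  0.28 -0.37  0.92 -0.   -0.86] F [-7.1 -8.6 13. ] M [-1.66  1.53  0.12] gap 0.0407 gf 50.44211983680725
scene platform (93, np.float64(0.1)) plate front (752, np.float64(0.121)) rear (821, np.float64(0.1211)) gap 0.0131
side platform (91, np.float64(0.0976)) plate front (234, np.float64(0.1187)) rear (294, np.float64(0.1188)) gap 0.0132
```

Request:
{"fn": "step_arm", "kwargs": {"motion": [[0.3,0,0,0,0,0,0.12],[0.3,0,0,0,0,0,0.24],[0.3,0,0,0,0,0,0.36],[0.3,0,0,0,0,0,0.48],[0.3,0,0,0,0,0,0.6]]}}

```text
clock: 9.07
tcp_pos: [0.4718, 0.1237, 0.2518]
eef_rot: [[-0.871, -0.491, -0.001], [-0.491, 0.871, -0.002], [0.002, -0.001, -1.0]]
force: [-8.7, -6.0, 14.8]
finger_gap: 0.0404
gripper_force: 50.4
```

Request:
{"fn": "step_arm", "kwargs": {"motion": [[0.3,0,0,0,0,0,0.12],[0.3,0,0,0,0,0,0.24],[0.3,0,0,0,0,0,0.36],[0.3,0,0,0,0,0,0.48],[0.3,0,0,0,0,0,0.6]]}}

```text
clock: 9.48
tcp_pos: [0.4717, 0.1241, 0.2519]
eef_rot: [[-0.996, 0.086, -0.001], [0.086, 0.996, -0.001], [0.001, -0.001, -1.0]]
force: [-8.7, -3.2, 13.6]
finger_gap: 0.0404
gripper_force: 50.5
```

Request:
{"fn": "step_arm", "kwargs": {"motion": [[0.3,0,0,0,0,0,0.12],[0.3,0,0,0,0,0,0.24],[0.3,0,0,0,0,0,0.36],[0.3,0,0,0,0,0,0.48],[0.3,0,0,0,0,0,0.6]]}}

```text
clock: 9.9
tcp_pos: [0.4719, 0.1244, 0.2519]
eef_rot: [[-0.774, 0.633, -0.001], [0.633, 0.774, 0.0], [0.001, -0.001, -1.0]]
force: [-8.6, 0.3, 11.3]
finger_gap: 0.0409
gripper_force: 50.4
```

Request:
{"fn": "step_arm", "kwargs": {"motion": [[0.3,0,0,0,0,0,0.12],[0.3,0,0,0,0,0,0.24],[0.3,0,0,0,0,0,0.36],[0.3,0,0,0,0,0,0.48],[0.3,0,0,0,0,0,0.6]]}}

```text
clock: 10.32
tcp_pos: [0.4722, 0.1246, 0.2519]
eef_rot: [[-0.281, 0.96, -0.0], [0.96, 0.281, 0.001], [0.001, -0.0, -1.0]]
force: [-6.3, 1.1, 9.2]
finger_gap: 0.0408
gripper_force: 50.3
```

Request:
{"fn": "step_arm", "kwargs": {"motion": [[0.3,0,0,0,0,0,0.12],[0.3,0,0,0,0,0,0.24],[0.3,0,0,0,0,0,0.36],[0.3,0,0,0,0,0,0.48],[0.3,0,0,0,0,0,0.6]]}}

```text
clock: 10.73
tcp_pos: [0.4726, 0.1247, 0.2519]
eef_rot: [[0.31, 0.951, 0.001], [0.951, -0.31, 0.001], [0.001, 0.0, -1.0]]
force: [-4.3, -0.7, 7.7]
finger_gap: 0.0408
gripper_force: 50.1
```

Request:
{"fn": "step_arm", "kwargs": {"motion": [[0.3,0,0,0,0,0,0.12],[0.3,0,0,0,0,0,0.24],[0.3,0,0,0,0,0,0.36],[0.3,0,0,0,0,0,0.48],[0.3,0,0,0,0,0,0.6]]}}

```text
clock: 11.15
tcp_pos: [0.473, 0.1245, 0.2519]
eef_rot: [[0.793, 0.61, 0.002], [0.61, -0.793, -0.0], [0.001, 0.001, -1.0]]
force: [-2.5, -1.4, 6.4]
finger_gap: 0.0409
gripper_force: 49.9
```

```bash
python3 plat.py
```

```text
t11.15 tcp [0.473  0.1245 0.2519] yyaw -0.915 tilt [ 0.002 -0.    -1.   ] q [ 0.26  0.28 -0.37  0.92 -0.    2.74] F [-2.5 -1.4  6.4] M [-0.44  0.34  0.09] gap 0.0409 gf 49.86580431461334
scene platform (49, np.float64(0.1065)) plate front (764, np.float64(0.1211)) rear (827, np.float64(0.121)) gap 0.0065
side platform (103, np.float64(0.1044)) plate front (238, np.float64(0.1187)) rear (294, np.float64(0.1187)) gap 0.0063
```

Request:
{"fn": "step_arm", "kwargs": {"motion": [[0.6,0,0,0,0,0,0],[1,0,0,0,0,0,0],[1,0,0,0,0,0,0],[1,0,0,-15,0,0,0],[1,0,0,-30,0,0,0]]}}

```text
clock: 11.67
tcp_pos: [0.4725, 0.1245, 0.2805]
eef_rot: [[0.789, 0.615, -0.002], [0.615, -0.789, -0.0], [-0.002, -0.001, -1.0]]
force: [0.1, 1.1, -0.2]
finger_gap: 0.0854
gripper_force: 0.0
```

Request:
{"fn": "step_arm", "kwargs": {"motion": [[1,0,0,0,0,0,-0.12],[1,0,0,0,0,0,-0.24],[1,0,0,0,0,0,-0.36],[1,0,0,0,0,0,-0.48],[1,0,0,0,0,0,-0.6]]}}

```text
clock: 12.08
tcp_pos: [0.4729, 0.1246, 0.2808]
eef_rot: [[0.298, 0.955, 0.0], [0.955, -0.298, -0.0], [0.0, 0.0, -1.0]]
force: [0.3, 0.4, -0.1]
finger_gap: 0.0852
gripper_force: 0.0
```

Request:
{"fn": "step_arm", "kwargs": {"motion": [[1,0,0,0,0,0,-0.12],[1,0,0,0,0,0,-0.24],[1,0,0,0,0,0,-0.36],[1,0,0,0,0,0,-0.48],[1,0,0,0,0,0,-0.6]]}}

```text
clock: 12.5
tcp_pos: [0.4729, 0.1246, 0.2807]
eef_rot: [[-0.293, 0.956, 0.0], [0.956, 0.293, -0.0], [-0.0, 0.0, -1.0]]
force: [-0.3, -0.1, -0.0]
finger_gap: 0.0852
gripper_force: 0.0
```

Request:
{"fn": "step_arm", "kwargs": {"motion": [[1,0,0,0,0,0,-0.12],[1,0,0,0,0,0,-0.24],[1,0,0,0,0,0,-0.36],[1,0,0,0,0,0,-0.48],[1,0,0,0,0,0,-0.6]]}}

```text
clock: 12.92
tcp_pos: [0.4729, 0.1246, 0.2807]
eef_rot: [[-0.782, 0.624, 0.0], [0.624, 0.782, -0.0], [-0.0, 0.0, -1.0]]
force: [-0.3, 0.2, 0.2]
finger_gap: 0.0856
gripper_force: 0.0
```

Request:
{"fn": "step_arm", "kwargs": {"motion": [[1,0,0,0,0,0,-0.12],[1,0,0,0,0,0,-0.24],[1,0,0,0,0,0,-0.36],[1,0,0,0,0,0,-0.48],[1,0,0,0,0,0,-0.6]]}}

```text
clock: 13.33
tcp_pos: [0.4729, 0.1246, 0.2808]
eef_rot: [[-0.997, 0.074, 0.0], [0.074, 0.997, -0.0], [-0.0, -0.0, -1.0]]
force: [0.1, 0.1, 0.6]
finger_gap: 0.0853
gripper_force: 0.0
```

Request:
{"fn": "step_arm", "kwargs": {"motion": [[1,0,0,0,0,0,-0.12],[1,0,0,0,0,0,-0.24],[1,0,0,0,0,0,-0.36],[1,0,0,0,0,0,-0.48],[1,0,0,0,0,0,-0.6]]}}

```text
clock: 13.75
tcp_pos: [0.4729, 0.1246, 0.2807]
eef_rot: [[-0.865, -0.502, 0.0], [-0.502, 0.865, -0.0], [-0.0, -0.0, -1.0]]
force: [0.7, -0.2, -0.1]
finger_gap: 0.0852
gripper_force: 0.0
```

Request:
{"fn": "step_arm", "kwargs": {"motion": [[1,0,0,0,0,0,-0.12],[1,0,0,0,0,0,-0.24],[1,0,0,0,0,0,-0.36],[1,0,0,0,0,0,-0.48],[1,0,0,0,0,0,-0.6]]}}

```text
clock: 14.17
tcp_pos: [0.4729, 0.1246, 0.2808]
eef_rot: [[-0.43, -0.903, 0.0], [-0.903, 0.43, -0.0], [-0.0, -0.0, -1.0]]
force: [0.1, -1.1, -0.1]
finger_gap: 0.0853
gripper_force: 0.0
```

Request:
{"fn": "step_arm", "kwargs": {"motion": [[1,0,0,0,0,0,-0.12],[1,0,0,0,0,0,-0.24],[1,0,0,0,0,0,-0.36],[1,0,0,0,0,0,-0.48],[1,0,0,0,0,0,-0.6]]}}

```text
clock: 14.58
tcp_pos: [0.4729, 0.1246, 0.2807]
eef_rot: [[0.155, -0.988, 0.0], [-0.988, -0.155, -0.0], [0.0, -0.0, -1.0]]
force: [-0.9, 0.1, -0.2]
finger_gap: 0.0854
gripper_force: 0.0
```

Request:
{"fn": "step_arm", "kwargs": {"motion": [[1,0,0,15,0,0,0],[1,0,0,29,0,0,0],[0.3,0,0,29,0,0,0],[0.3,0,0,29,0,0,0],[0.3,0,0,29,0,0,0]]}}

```text
clock: 15.0
tcp_pos: [0.4731, 0.1246, 0.2523]
eef_rot: [[0.149, -0.989, 0.0], [-0.989, -0.149, 0.0], [0.0, -0.0, -1.0]]
force: [-0.3, 0.0, 0.1]
finger_gap: 0.052
gripper_force: 0.0
```

Request:
{"fn": "step_arm", "kwargs": {"motion": [[0.3,0,0,0,0,0,0],[0.3,0,0,0,0,0,0],[0.3,0,0,0,0,0,0],[0.3,0,0,0,0,0,0],[0.3,0,0,0,0,0,0]]}}

```text
clock: 15.42
tcp_pos: [0.4724, 0.1245, 0.2527]
eef_rot: [[0.149, -0.989, -0.0], [-0.989, -0.149, 0.0], [-0.0, 0.0, -1.0]]
force: [-5.0, -1.4, 5.6]
finger_gap: 0.041
gripper_force: 50.1
```

```bash
python3 plat.py
```

```text
t15.42 tcp [0.4724 0.1245 0.2527] yyaw -2.992 tilt [-0.  0. -1.] q [ 0.26  0.28 -0.37  0.92  0.   -1.46] F [-5.  -1.4  5.6] M [-0.09  0.98 -0.01] gap 0.041 gf 50.05690097808838
scene platform (201, np.float64(0.1069)) plate front (764, np.float64(0.121)) rear (832, np.float64(0.1211)) gap 0.0062
side platform (106, np.float64(0.1045)) plate front (235, np.float64(0.1187)) rear (294, np.float64(0.1187)) gap 0.0062
```

Request:
{"fn": "step_arm", "kwargs": {"motion": [[0.3,0,0,0,0,0,0.12],[0.3,0,0,0,0,0,0.24],[0.3,0,0,0,0,0,0.36],[0.3,0,0,0,0,0,0.48],[0.3,0,0,0,0,0,0.6]]}}

```text
clock: 15.93
tcp_pos: [0.4727, 0.1245, 0.2528]
eef_rot: [[-0.441, -0.898, 0.0], [-0.898, 0.441, -0.0], [-0.0, -0.0, -1.0]]
force: [-4.1, -2.0, 4.4]
finger_gap: 0.0407
gripper_force: 50.1
```

Request:
{"fn": "step_arm", "kwargs": {"motion": [[0.3,0,0,0,0,0,0.12],[0.3,0,0,0,0,0,0.24],[0.3,0,0,0,0,0,0.36],[0.3,0,0,0,0,0,0.48],[0.3,0,0,0,0,0,0.6]]}}

```text
clock: 16.35
tcp_pos: [0.4729, 0.1243, 0.2527]
eef_rot: [[-0.871, -0.492, 0.001], [-0.492, 0.871, -0.001], [-0.0, -0.001, -1.0]]
force: [-1.5, -3.6, 5.2]
finger_gap: 0.0405
gripper_force: 50.1
```

Request:
{"fn": "step_arm", "kwargs": {"motion": [[0.3,0,0,0,0,0,0.12],[0.3,0,0,0,0,0,0.24],[0.3,0,0,0,0,0,0.36],[0.3,0,0,0,0,0,0.48],[0.3,0,0,0,0,0,0.6]]}}

```text
clock: 16.77
tcp_pos: [0.4729, 0.124, 0.2527]
eef_rot: [[-0.996, 0.086, 0.001], [0.086, 0.996, -0.002], [-0.001, -0.002, -1.0]]
force: [-2.5, -5.6, 4.9]
finger_gap: 0.0406
gripper_force: 50.1
```

Request:
{"fn": "step_arm", "kwargs": {"motion": [[0.3,0,0,0,0,0,0.12],[0.3,0,0,0,0,0,0.24],[0.3,0,0,0,0,0,0.36],[0.3,0,0,0,0,0,0.48],[0.3,0,0,0,0,0,0.6]]}}

```text
clock: 17.18
tcp_pos: [0.4728, 0.1238, 0.2527]
eef_rot: [[-0.774, 0.634, 0.001], [0.634, 0.774, -0.002], [-0.002, -0.001, -1.0]]
force: [-3.0, -6.9, 5.9]
finger_gap: 0.0408
gripper_force: 50.2
```

Request:
{"fn": "step_arm", "kwargs": {"motion": [[0.3,0,0,0,0,0,0.12],[0.3,0,0,0,0,0,0.24],[0.3,0,0,0,0,0,0.36],[0.3,0,0,0,0,0,0.48],[0.3,0,0,0,0,0,0.6]]}}

```text
clock: 17.6
tcp_pos: [0.4726, 0.1236, 0.2527]
eef_rot: [[-0.28, 0.96, 0.0], [0.96, 0.28, -0.003], [-0.003, -0.0, -1.0]]
force: [-3.6, -8.4, 8.0]
finger_gap: 0.0409
gripper_force: 50.2
```

Request:
{"fn": "step_arm", "kwargs": {"motion": [[0.3,0,0,0,0,0,0.12],[0.3,0,0,0,0,0,0.24],[0.3,0,0,0,0,0,0.3],[0.3,0,0,0,0,0,0.3],[0.3,0,0,0,0,0,0.3]]}}

```text
clock: 18.02
tcp_pos: [0.4724, 0.1236, 0.2527]
eef_rot: [[0.01, 1.0, -0.0], [1.0, -0.01, -0.003], [-0.003, -0.0, -1.0]]
force: [-4.4, -7.5, 8.0]
finger_gap: 0.0407
gripper_force: 50.5
```

```bash
python3 plat.py
```

```text
t18.02 tcp [0.4724 0.1236 0.2527] yyaw -0.01 tilt [-0.    -0.003 -1.   ] q [ 0.26  0.28 -0.37  0.92 -0.    1.84] F [-4.4 -7.5  8. ] M [-1.5   0.89  0.  ] gap 0.0407 gf 50.48912823200226
scene platform (183, np.float64(0.1131)) plate front (751, np.float64(0.1212)) rear (824, np.float64(0.1212)) gap 0.0001
side platform (117, np.float64(0.1105)) plate front (235, np.float64(0.119)) rear (297, np.float64(0.1188)) gap 0.0003
```

Request:
{"fn": "step_arm", "kwargs": {"motion": [[0.3,0,0,0,0,0,0.12],[0.3,0,0,0,0,0,0.24],[0.3,0,0,0,0,0,0.36],[0.3,0,0,0,0,0,0.48],[0.3,0,0,0,0,0,0.6]]}}

```text
clock: 18.53
tcp_pos: [0.4721, 0.1237, 0.2527]
eef_rot: [[0.577, 0.816, -0.001], [0.816, -0.577, -0.002], [-0.002, 0.001, -1.0]]
force: [-5.3, -6.6, 9.7]
finger_gap: 0.0406
gripper_force: 50.6
```

Request:
{"fn": "step_arm", "kwargs": {"motion": [[0.3,0,0,0,0,0,0.1],[0.3,0,0,0,0,0,0.1],[0.3,0,0,0,0,0,0.1],[0.3,0,0,0,0,0,0.1],[0.3,0,0,0,0,0,0.1]]}}

```text
clock: 18.95
tcp_pos: [0.4721, 0.1237, 0.2527]
eef_rot: [[0.652, 0.759, -0.001], [0.759, -0.652, -0.002], [-0.002, 0.001, -1.0]]
force: [-6.2, -7.5, 9.2]
finger_gap: 0.0403
gripper_force: 50.6
```

```bash
python3 plat.py
```

```text
t18.95 tcp [0.4721 0.1237 0.2527] yyaw -0.71 tilt [-0.001 -0.002 -1.   ] q [ 0.26  0.28 -0.37  0.92 -0.    2.54] F [-6.2 -7.5  9.2] M [-1.3   1.28 -0.01] gap 0.0403 gf 50.62343716621399
scene platform (66, np.float64(0.1138)) plate front (742, np.float64(0.1227)) rear (829, np.float64(0.1215)) gap -0.0003
side platform (119, np.float64(0.1119)) plate front (233, np.float64(0.1204)) rear (290, np.float64(0.1191)) gap -0.0008
```

Request:
{"fn": "step_arm", "kwargs": {"motion": [[0.6,0,0,0,0,0,0],[1,0,0,0,0,0,0],[1,0,0,0,0,0,0],[1,0,0,-20,0,0,0],[1,0,0,-50,0,0,0]]}}

```text
clock: 19.47
tcp_pos: [0.4721, 0.1244, 0.3003]
eef_rot: [[0.651, 0.759, -0.005], [0.759, -0.651, -0.001], [-0.004, -0.003, -1.0]]
force: [0.8, 0.4, -0.4]
finger_gap: 0.0856
gripper_force: 0.0
```

Request:
{"fn": "step_arm", "kwargs": {"motion": [[1,0,0,-12,0,0,-0.12],[1,0,0,-24,0,0,-0.24],[1,0,0,-36,0,0,-0.36],[1,0,0,-48,0,0,-0.48],[1,0,0,-60,0,0,-0.6]]}}

```text
clock: 19.88
tcp_pos: [0.473, 0.1247, 0.3626]
eef_rot: [[0.103, 0.995, 0.001], [0.995, -0.103, 0.0], [0.0, 0.001, -1.0]]
force: [0.2, 0.5, -0.2]
finger_gap: 0.0853
gripper_force: 0.0
```

Request:
{"fn": "step_arm", "kwargs": {"motion": [[1,0,0,0,0,0,-0.12],[1,0,0,0,0,0,-0.24],[1,0,0,0,0,0,-0.36],[1,0,0,0,0,0,-0.48],[1,0,0,0,0,0,-0.6]]}}

```text
clock: 20.3
tcp_pos: [0.473, 0.1247, 0.3619]
eef_rot: [[-0.477, 0.879, 0.001], [0.879, 0.477, 0.0], [-0.0, 0.001, -1.0]]
force: [0.2, 0.2, 0.3]
finger_gap: 0.0858
gripper_force: 0.0
```

Request:
{"fn": "step_arm", "kwargs": {"motion": [[1,0,0,0,0,0,-0.12],[1,0,0,0,0,0,-0.24],[1,0,0,0,0,0,-0.36],[1,0,0,0,0,0,-0.48],[1,0,0,0,0,0,-0.6]]}}

```text
clock: 20.72
tcp_pos: [0.473, 0.1247, 0.3619]
eef_rot: [[-0.89, 0.456, 0.0], [0.456, 0.89, 0.0], [-0.0, 0.0, -1.0]]
force: [-0.4, -0.5, -0.5]
finger_gap: 0.0849
gripper_force: 0.0
```

Request:
{"fn": "step_arm", "kwargs": {"motion": [[1,0,0,0,0,0,-0.12],[1,0,0,0,0,0,-0.24],[1,0,0,0,0,0,-0.36],[1,0,0,0,0,0,-0.48],[1,0,0,0,0,0,-0.6]]}}

```text
clock: 21.13
tcp_pos: [0.473, 0.1247, 0.3619]
eef_rot: [[-0.992, -0.126, 0.0], [-0.126, 0.992, 0.0], [-0.0, 0.0, -1.0]]
force: [0.2, 0.2, 0.3]
finger_gap: 0.0854
gripper_force: 0.0
```

```bash
python3 plat.py; python3 -c "
from h import *
print(plan([.469,.3455,.36],1.693))"
```

```text
t21.13 tcp [0.473  0.1247 0.3619] yyaw 1.697 tilt [ 0.  0. -1.] q [ 0.26  0.2  -0.18  1.19  0.    0.13] F [0.2 0.2 0.3] M [ 0.03 -0.01  0.05] gap 0.0854 gf 0.0
scene platform (238, np.float64(0.1143)) plate front (419, np.float64(0.1227)) rear (825, np.float64(0.1214)) gap -0.0009
side platform (122, np.float64(0.1121)) plate front (229, np.float64(0.1204)) rear (293, np.float64(0.119)) gap -0.0011
(array([-23. , 219.7,   1.9]), np.float64(0.00032760756533045665))
```

Request:
{"fn": "step_arm", "kwargs": {"motion": [[1,-3,24,0,0,0,0],[1,-6,48,0,0,0,0],[1,-9,72,0,0,0,0],[1,-12,96,0,0,0,0],[1,-12,120,0,0,0,0]]}}

```text
clock: 21.65
tcp_pos: [0.4707, 0.2464, 0.3618]
eef_rot: [[-0.993, -0.115, 0.001], [-0.115, 0.993, 0.0], [-0.001, 0.0, -1.0]]
force: [0.9, 0.2, 0.3]
finger_gap: 0.0858
gripper_force: 0.0
```

Request:
{"fn": "step_arm", "kwargs": {"motion": [[1,-3,24,0,0,0,0],[1,-6,48,0,0,0,0],[1,-9,72,0,0,0,0],[1,-11,90,0,0,0,0],[1,-11,100,0,0,0,0]]}}

```text
clock: 22.07
tcp_pos: [0.4693, 0.3478, 0.3615]
eef_rot: [[-0.993, -0.117, 0.0], [-0.117, 0.993, 0.001], [-0.0, 0.0, -1.0]]
force: [0.4, -0.1, -0.5]
finger_gap: 0.0853
gripper_force: 0.0
```

Run:
```python
from h import *
st()
for i in range(2):
  for k,z in [('flap_near_grip',.077),('flap_far_grip',.077)]:
    p,o=wmark(k,z,1);print(o)
for k,z in [('flap_near_hinge',.051),('flap_far_hinge',.051)]:
    p,o=wmark(k,z,1);print(o)
save(p,'w3.png')
```

```text
t22.07 tcp [0.4693 0.3478 0.3615] yyaw 1.688 tilt [ 0.     0.001 -1.   ] q [0.64 0.36 0.04 1.26 0.   0.52] F [ 0.4 -0.1 -0.5] M [-0.04 -0.02 -0.02] gap 0.0853 gf 0.0
[('flap_near_grip', 0.79, array([317., 224.]), array([0.4689, 0.3472, 0.077 ]))]
[('flap_far_grip', 0.84, array([422., 257.]), array([0.4847, 0.429 , 0.077 ]))]
[('flap_near_grip', 0.79, array([318., 226.]), array([0.4697, 0.3455, 0.077 ]))]
[('flap_far_grip', 0.66, array([421., 259.]), array([0.487 , 0.4265, 0.077 ]))]
[('flap_near_hinge', 0.56, array([375., 130.]), array([0.3978, 0.3795, 0.051 ]))]
[]
```

View pics/w3.png

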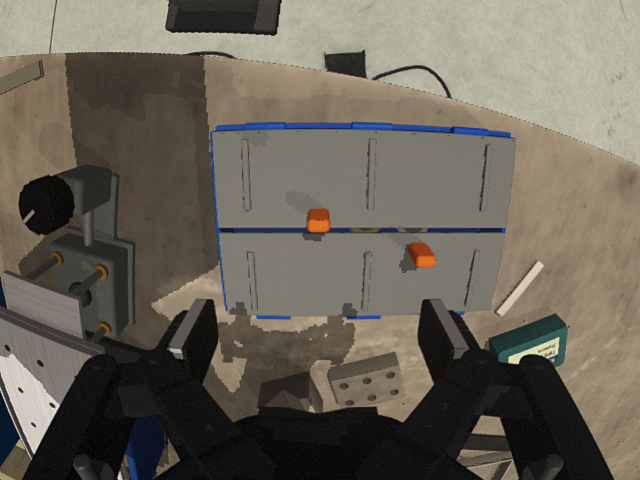

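The wrist view shows the near lug at (318,220) directly under the TCP, the far lug at (421,256), and a brass nut visible in the slit. I'll grip the near lug and swing its flap open.

Request:
{"fn": "step_arm", "kwargs": {"motion": [[0.6,0,-2,26,0,0,0],[0.6,0,-2,52,0,0,0],[0.6,0,-2,78,0,0,0],[0.6,0,-2,104,0,0,0],[0.6,0,-2,127,0,0,0]]}}

```text
clock: 23.08
tcp_pos: [0.4694, 0.3433, 0.2333]
eef_rot: [[-0.993, -0.12, -0.0], [-0.12, 0.993, -0.0], [0.0, -0.0, -1.0]]
force: [-0.2, -0.2, -0.0]
finger_gap: 0.0513
gripper_force: 0.0
```

Request:
{"fn": "step_arm", "kwargs": {"motion": [[0.6,0,0,0,0,0,0],[0.1,0,0,0,0,0,0],[0.1,0,0,0,0,0,0],[0.1,0,0,0,0,0,0],[0.1,0,0,0,0,0,0]], "force": 25}}

```text
clock: 23.5
tcp_pos: [0.4701, 0.3448, 0.2366]
eef_rot: [[-0.993, -0.12, 0.002], [-0.12, 0.993, 0.004], [-0.003, 0.003, -1.0]]
force: [-1.3, 6.2, 0.5]
finger_gap: 0.0153
gripper_force: 29.9
```

Run:
```python
from h import *
st()
```

```text
t23.50 tcp [0.4701 0.3448 0.2366] yyaw 1.692 tilt [ 0.002  0.004 -1.   ] q [ 0.63  0.44 -0.17  0.96  0.    0.51] F [-1.3  6.2  0.5] M [0.95 0.35 0.02] gap 0.0153 gf 29.880265295505524
```

Request:
{"fn": "step_arm", "kwargs": {"motion": [[0.1,5.5,0,-11,0,0,0],[0.1,13,0,-21,0,0,0],[0.1,22,0,-30,0,0,0],[0.1,32,0,-37,0,0,0],[0.1,44,0,-42,0,0,0]]}}

```text
clock: 23.92
tcp_pos: [0.4268, 0.3396, 0.2792]
eef_rot: [[-0.993, -0.12, 0.005], [-0.12, 0.993, 0.004], [-0.005, 0.004, -1.0]]
force: [2.8, 5.7, -1.5]
finger_gap: 0.015
gripper_force: 26.9
```

Request:
{"fn": "step_arm", "kwargs": {"motion": [[0.1,12,0,-3,0,0,0],[0.1,25,0,-4,0,0,0],[0.1,37,0,-2.5,0,0,0],[0.1,49,0,1,0,0,0],[0.1,61,0,6.5,0,0,0]]}}

```text
clock: 24.33
tcp_pos: [0.366, 0.3322, 0.2736]
eef_rot: [[-0.993, -0.12, 0.006], [-0.12, 0.993, 0.005], [-0.006, 0.005, -1.0]]
force: [-0.8, 2.6, 7.8]
finger_gap: 0.0154
gripper_force: 27.9
```

Run:
```python
from h import *
st()
p=arm.camera('side');save(p,'s2.png');cv2.imwrite('pics/s2c.png',p['pixels'][150:400,200:560,::-1])
```

```text
t24.33 tcp [0.366  0.3322 0.2736] yyaw 1.691 tilt [ 0.006  0.005 -1.   ] q [ 0.74  0.27 -0.33  0.97  0.    0.62] F [-0.8  2.6  7.8] M [ 0.64 -0.18 -0.02] gap 0.0154 gf 27.880424559116364
```

View pics/s2c.png

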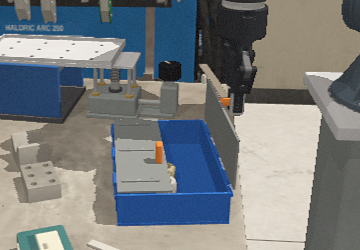

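The crop shows the near flap past upright at about (220,125), held by its lug. I'll release it, rise, and go to the far lug.

Request:
{"fn": "step_arm", "kwargs": {"motion": [[1,0,0,0,0,0,0],[1,0,0,-2,0,0,0],[1,0,0,-30,0,0,0],[1,0,0,-65,0,0,0],[1,0,0,-85,0,0,0]]}}

```text
clock: 24.8
tcp_pos: [0.3658, 0.3312, 0.3587]
eef_rot: [[-0.993, -0.119, 0.002], [-0.119, 0.993, 0.001], [-0.002, 0.001, -1.0]]
force: [1.7, -0.1, -0.1]
finger_gap: 0.0745
gripper_force: 0.0
```

Run:
```python
from h import *
st()
print(plan([.4855,.4285,.30],1.693))
```

```text
t24.80 tcp [0.3658 0.3312 0.3587] yyaw 1.691 tilt [ 0.002  0.001 -1.   ] q [ 0.74  0.2  -0.18  1.19 -0.    0.62] F [ 1.7 -0.1 -0.1] M [ 0.05 -0.06  0.02] gap 0.0745 gf 0.0
(array([-130.3,   82.3,   59.1]), np.float64(-0.0024208387069457604))
```

Request:
{"fn": "step_arm", "kwargs": {"motion": [[0.7,-33,20.5,0,0,0,0],[0.6,-66,41,0,0,0,0],[0.6,-99,61.5,0,0,0,0],[0.6,-130,82,20,0,0,0],[0.6,-130,82,59,0,0,0]]}}

```text
clock: 25.22
tcp_pos: [0.4911, 0.433, 0.3004]
eef_rot: [[-0.993, -0.119, 0.012], [-0.119, 0.993, 0.01], [-0.013, 0.008, -1.0]]
force: [-1.0, -0.3, -0.1]
finger_gap: 0.0513
gripper_force: 0.0
```

Run:
```python
from h import *
st()
for i in range(2): print(wmark('flap_far_grip',.077,1)[1])
```

```text
t25.22 tcp [0.4911 0.433  0.3004] yyaw 1.69 tilt [ 0.012  0.01  -1.   ] q [ 0.72  0.5   0.12  1.17 -0.    0.6 ] F [-1.  -0.3 -0.1] M [0.03 0.01 0.05] gap 0.0513 gf 0.0
[('flap_far_grip', 0.71, array([305., 245.]), array([0.486 , 0.4272, 0.077 ]))]
[('flap_far_grip', 0.94, array([320., 269.]), array([0.4852, 0.4276, 0.077 ]))]
```

Request:
{"fn": "step_arm", "kwargs": {"motion": [[0.6,0,0,25,0,0,0],[0.6,0,0,50,0,0,0],[0.6,0,0,63,0,0,0],[0.6,0,0,63,0,0,0],[0.1,0,0,63,0,0,0]]}}

```text
clock: 25.83
tcp_pos: [0.4846, 0.4281, 0.2355]
eef_rot: [[-0.993, -0.12, 0.001], [-0.12, 0.993, 0.001], [-0.002, 0.001, -1.0]]
force: [0.4, 0.8, 1.0]
finger_gap: 0.0405
gripper_force: 0.0
```

Request:
{"fn": "step_arm", "kwargs": {"motion": [[0.1,0,0,0,0,0,0],[0.1,0,0,0,0,0,0],[0.1,0,0,0,0,0,0],[0.1,0,0,0,0,0,0],[0.1,0,0,0,0,0,0]], "force": 25}}

```text
clock: 26.25
tcp_pos: [0.4851, 0.4279, 0.2359]
eef_rot: [[-0.993, -0.119, 0.003], [-0.119, 0.993, 0.001], [-0.003, 0.0, -1.0]]
force: [0.0, -4.8, 8.5]
finger_gap: 0.0153
gripper_force: 27.0
```

Request:
{"fn": "step_arm", "kwargs": {"motion": [[0.1,-5.5,0,-11,0,0,0],[0.1,-13,0,-21,0,0,0],[0.1,-22,0,-30,0,0,0],[0.1,-32,0,-37,0,0,0],[0.1,-44,0,-42,0,0,0]]}}

```text
clock: 26.67
tcp_pos: [0.5278, 0.433, 0.2771]
eef_rot: [[-0.993, -0.12, -0.001], [-0.12, 0.993, -0.0], [0.001, -0.0, -1.0]]
force: [-3.0, -2.2, -0.0]
finger_gap: 0.0153
gripper_force: 24.6
```

Request:
{"fn": "step_arm", "kwargs": {"motion": [[0.1,-12,0,-3,0,0,0],[0.1,-25,0,-4,0,0,0],[0.1,-37,0,-2.5,0,0,0],[0.1,-49,0,1,0,0,0],[0.1,-61,0,6.5,0,0,0]]}}

```text
clock: 27.08
tcp_pos: [0.5897, 0.4403, 0.2715]
eef_rot: [[-0.993, -0.119, 0.003], [-0.119, 0.993, 0.001], [-0.003, 0.0, -1.0]]
force: [-0.9, -4.1, 3.4]
finger_gap: 0.0157
gripper_force: 24.3
```

Request:
{"fn": "step_arm", "kwargs": {"motion": [[1,0,0,0,0,0,0],[1,0,0,-2,0,0,0],[1,0,0,-30,0,0,0],[1,0,0,-65,0,0,0],[1,0,0,-95,0,0,0]]}}

```text
clock: 27.5
tcp_pos: [0.5877, 0.4407, 0.3662]
eef_rot: [[-0.993, -0.12, -0.0], [-0.12, 0.993, 0.0], [0.0, 0.0, -1.0]]
force: [1.5, 0.6, 1.0]
finger_gap: 0.0748
gripper_force: 0.0
```

Run:
```python
from h import *
st()
print(plan([.44,.375,.40],1.693))
```

```text
t27.50 tcp [0.5877 0.4407 0.3662] yyaw 1.692 tilt [-0.  0. -1.] q [0.64 0.63 0.52 1.46 0.   0.52] F [1.5 0.6 1. ] M [ 0.08 -0.08 -0.01] gap 0.0748 gf 0.0
(array([154.6, -47.4, -33.8]), np.float64(-0.0014658188328444677))
```

Request:
{"fn": "step_arm", "kwargs": {"motion": [[1,30,-10,0,0,0,0],[1,60,-20,0,0,0,0],[1,90,-30,0,0,0,0],[1,115,-40,0,0,0,0],[1,115,-40,0,0,0,0]]}}

```text
clock: 27.92
tcp_pos: [0.4746, 0.3851, 0.3654]
eef_rot: [[-0.993, -0.121, -0.002], [-0.121, 0.993, -0.001], [0.002, -0.001, -1.0]]
force: [1.2, 1.5, -0.1]
finger_gap: 0.0851
gripper_force: 0.0
```

```bash
cat > nuts.py <<'E'
from h import *
import sys
st()
for k in ['nut_0','nut_1','nut_2']:
    p,o=wmark(k,.004,4);print(*o,sep='\n')
save(p,sys.argv[1])
E
python3 nuts.py w4.png
```

```text
t27.92 tcp [0.4746 0.3851 0.3654] yyaw 1.692 tilt [-0.002 -0.001 -1.   ] q [0.68 0.4  0.12 1.3  0.   0.56] F [ 1.2  1.5 -0.1] M [ 0.03 -0.02 -0.01] gap 0.0851 gf 0.0
('nut_0', 0.97, array([325., 202.]), array([0.4759, 0.3915, 0.004 ]))
('nut_0', 0.83, array([366., 203.]), array([0.4726, 0.4297, 0.004 ]))
('nut_1', 0.7, array([362., 198.]), array([0.4732, 0.4283, 0.004 ]))
('nut_1', 0.59, array([318., 195.]), array([0.4747, 0.3877, 0.004 ]))
('nut_2', 0.8, array([365., 197.]), array([0.4731, 0.4312, 0.004 ]))
('nut_2', 0.67, array([320., 197.]), array([0.4776, 0.39  , 0.004 ]))
('nut_2', 0.29, array([  6., 316.]), array([ 0.6939, -0.0355,  0.004 ]))
```

View pics/w4.png

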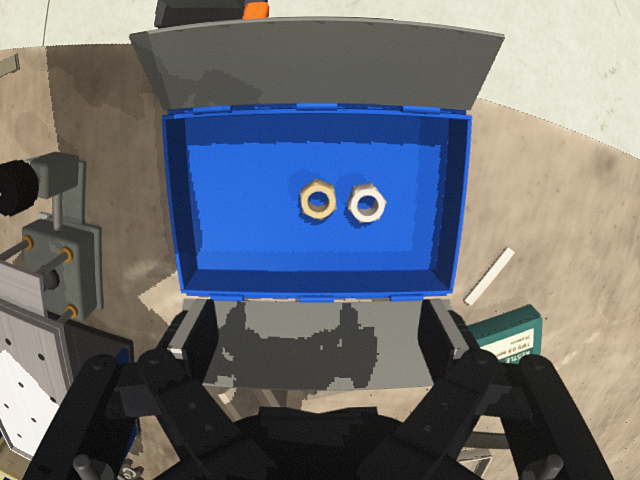

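The view shows both flaps open and exactly two nuts in the tote: brass at (318,201) and zinc at (367,203). I'll measure the direction of their flats.

```bash
cat > hexa.py <<'E'
from h import *
def hexes(ztop=.026,blue=True):
    o=arm.get_obs();p=arm.camera('wrist');R=np.array(o['eef_rot']);T=np.array(o['tcp_pos'])
    K=np.array(p['camera_matrix']);M=np.array(p['mount'])
    v,u=np.mgrid[:480,:640];a=np.stack([(u-K[0,2])/K[0,0],(v-K[1,2])/K[1,1]],-1);th=np.linalg.norm(a,axis=-1)+1e-9
    ray=np.concatenate([a/th[...,None]*np.sin(th)[...,None],np.cos(th)[...,None]],-1)
    X=R@M[:3,3]+T+ (ray@(R@M[:3,:3]).T)*((ztop-(R@M[:3,3]+T)[2])/(ray@(R@M[:3,:3]).T)[...,2])[...,None]
    c=p['pixels'].astype(int)
    W=cv2.cvtColor(p['pixels'],cv2.COLOR_RGB2HSV)
    m=((c[...,2]-c[...,0])<15)&(c.sum(-1)>200)
    d=(X[...,:2]-[.4768,.3866])
    an=np.deg2rad(7);L=d@np.array([[np.cos(an),-np.sin(an)],[np.sin(an),np.cos(an)]])
    m&=(abs(L[...,0])<.07)&(abs(L[...,1])<.112)
    n,lab,s,_=cv2.connectedComponentsWithStats(m.astype(np.uint8))
    for i in range(1,n):
        if s[i,4]<250: continue
        P=X[lab==i][:,:2]; ang=np.deg2rad(np.arange(0,180,2.));w=np.array([np.ptp(P@[np.cos(t),np.sin(t)]) for t in ang])
        mid=[(P@[np.cos(t),np.sin(t)]).max()/2+(P@[np.cos(t),np.sin(t)]).min()/2 for t in (0,np.pi/2)]
        f=w.reshape(3,30).mean(0)
        ph=np.angle((f*np.exp(1j*2*np.pi*np.arange(30)/30)).sum())+np.pi
        print('hex mid',np.round(mid,4),'area',s[i,4],'flat normal deg mod60',round(np.rad2deg(ph)/6%60,1),'wmin/max',round(w.min(),4),round(w.max(),4),'col',c[lab==i].mean(0).round())
    return p
if __name__=='__main__': hexes();hexes()
E
python3 hexa.py
```

```text
hex mid [0.4746 0.3876] area 893 flat normal deg mod60 45.4 wmin/max 0.0295 0.0357 col [197. 175. 130.]
hex mid [0.4729 0.4295] area 905 flat normal deg mod60 17.3 wmin/max 0.0296 0.0365 col [202. 193. 180.]
hex mid [0.4745 0.3875] area 889 flat normal deg mod60 45.3 wmin/max 0.0296 0.0355 col [198. 176. 131.]
hex mid [0.4728 0.4294] area 910 flat normal deg mod60 16.5 wmin/max 0.0297 0.0365 col [201. 192. 179.]
```

Request:
{"fn": "step_arm", "kwargs": {"motion": [[1,0,3,15,0,0,-0.12],[1,0,3,30,0,0,-0.24],[0.8,0,3,45,0,0,-0.36],[0.7,0,3,60,0,0,-0.48],[0.7,0,3,75,0,0,-0.6]]}}

```text
clock: 28.73
tcp_pos: [0.4795, 0.3904, 0.2875]
eef_rot: [[-0.748, -0.664, -0.0], [-0.664, 0.748, -0.0], [0.0, -0.0, -1.0]]
force: [0.1, -0.7, -0.5]
finger_gap: 0.0597
gripper_force: 0.0
```

Request:
{"fn": "step_arm", "kwargs": {"motion": [[0.7,0,0,0,0,0,-0.12],[0.7,0,0,0,0,0,-0.24],[0.7,0,0,0,0,0,-0.36],[0.7,0,0,0,0,0,-0.48],[0.7,0,0,0,0,0,-0.59]]}}

```text
clock: 29.15
tcp_pos: [0.4795, 0.3904, 0.2881]
eef_rot: [[-0.252, -0.968, -0.001], [-0.968, 0.252, -0.0], [0.001, 0.0, -1.0]]
force: [0.9, 0.4, -0.4]
finger_gap: 0.06
gripper_force: 0.0
```

```bash
python3 hexa.py
python3 - <<'E'
from h import *
st()
for k in ['nut_0','nut_1']: print(wmark(k,.004,2)[1])
E
```

```text
hex mid [0.4763 0.385 ] area 1614 flat normal deg mod60 44.0 wmin/max 0.0292 0.0368 col [194. 177. 136.]
hex mid [0.4744 0.4258] area 1614 flat normal deg mod60 15.9 wmin/max 0.0315 0.0393 col [188. 181. 172.]
hex mid [0.4276 0.4693] area 623 flat normal deg mod60 10.4 wmin/max 0.0123 0.0498 col [90. 88. 88.]
hex mid [0.4763 0.385 ] area 1612 flat normal deg mod60 44.2 wmin/max 0.0292 0.0368 col [194. 177. 136.]
hex mid [0.4745 0.4257] area 1606 flat normal deg mod60 15.7 wmin/max 0.0314 0.039 col [188. 181. 172.]
hex mid [0.427  0.4692] area 628 flat normal deg mod60 10.8 wmin/max 0.0126 0.0506 col [89. 87. 87.]
t29.25 tcp [0.4795 0.3904 0.2882] yyaw 2.883 tilt [-0.001 -0.    -1.   ] q [ 0.68  0.45  0.    1.12 -0.   -0.63] F [-0.1  0.4  0.3] M [-0.05  0.02 -0.05] gap 0.0594 gf 0.0
[('nut_0', 0.83, array([337., 272.]), array([0.4744, 0.4301, 0.004 ]))]
[('nut_1', 0.98, array([322., 221.]), array([0.4754, 0.3879, 0.004 ])), ('nut_1', 0.85, array([336., 274.]), array([0.4759, 0.4309, 0.004 ]))]
```

Request:
{"fn": "step_arm", "kwargs": {"motion": [[0.7,4,3,25,0,0,0],[0.7,4,3,50,0,0,0],[0.7,4,3,75,0,0,0],[0.7,4,3,98,0,0,0],[0.7,4,3,108,0,0,0]]}}

```text
clock: 29.87
tcp_pos: [0.4743, 0.3864, 0.1778]
eef_rot: [[-0.26, -0.966, -0.003], [-0.966, 0.26, -0.002], [0.003, 0.002, -1.0]]
force: [-1.3, -1.3, -0.1]
finger_gap: 0.0599
gripper_force: 0.0
```

Request:
{"fn": "step_arm", "kwargs": {"motion": [[0.7,0,0,0,0,0,0],[0.2,0,0,0,0,0,0],[0.2,0,0,0,0,0,0],[0.2,0,0,0,0,0,0],[0.2,0,0,0,0,0,0]], "force": 50}}

```text
clock: 30.28
tcp_pos: [0.4757, 0.3876, 0.1825]
eef_rot: [[-0.258, -0.966, 0.002], [-0.966, 0.258, 0.002], [-0.002, -0.002, -1.0]]
force: [-0.3, -0.4, 6.3]
finger_gap: 0.0282
gripper_force: 50.2
```

Request:
{"fn": "step_arm", "kwargs": {"motion": [[0.2,0,0,0,0,0,0],[0.2,0,0,-30,0,0,0],[0.2,0,0,-70,0,0,0],[0.2,0,0,-110,0,0,0],[0.2,0,0,-150,0,0,0]]}}

```text
clock: 30.7
tcp_pos: [0.4748, 0.3868, 0.333]
eef_rot: [[-0.258, -0.966, 0.0], [-0.966, 0.258, 0.0], [-0.0, -0.0, -1.0]]
force: [0.6, 0.7, -0.9]
finger_gap: 0.0285
gripper_force: 49.8
```

```bash
python3 - <<'E'
from h import *
st();print(plan([.649,.072,.33]))
E
python3 plat.py
```

```text
t30.70 tcp [0.4748 0.3868 0.333 ] yyaw 2.881 tilt [ 0.  0. -1.] q [ 0.68  0.42  0.06  1.22 -0.   -0.63] F [ 0.6  0.7 -0.9] M [-0.02 -0.13 -0.05] gap 0.0285 gf 49.779130213937606
(array([ 259.3, -249.5,    3. ]), None)
t30.70 tcp [0.4748 0.3868 0.333 ] yyaw 2.881 tilt [ 0.  0. -1.] q [ 0.68  0.42  0.06  1.22 -0.   -0.63] F [ 0.6  0.7 -0.9] M [-0.02 -0.13 -0.05] gap 0.0285 gf 49.779130213937606
scene platform (306, np.float64(0.1144)) plate front (849, np.float64(0.1227)) rear (840, np.float64(0.1215)) gap -0.0009
side platform (121, np.float64(0.1118)) plate front (234, np.float64(0.1204)) rear (291, np.float64(0.1191)) gap -0.0007
```

Request:
{"fn": "step_arm", "kwargs": {"motion": [[0.2,26,-25,0,0,0,0],[0.2,52,-50,0,0,0,0],[0.2,78,-75,0,0,0,0],[0.2,104,-100,0,0,0,0],[0.2,130,-125,0,0,0,0]]}}

```text
clock: 31.22
tcp_pos: [0.5628, 0.2278, 0.3307]
eef_rot: [[-0.257, -0.966, 0.0], [-0.966, 0.257, -0.0], [-0.0, -0.0, -1.0]]
force: [0.2, 0.7, -1.0]
finger_gap: 0.0284
gripper_force: 49.8
```

Request:
{"fn": "step_arm", "kwargs": {"motion": [[0.2,26,-25,0,0,0,0],[0.2,52,-50,0,0,0,0],[0.2,78,-75,0,0,0,0],[0.2,104,-100,0,0,0,0],[0.2,129,-124,0,0,0,0]]}}

```text
clock: 31.63
tcp_pos: [0.6495, 0.0708, 0.3306]
eef_rot: [[-0.258, -0.966, 0.0], [-0.966, 0.258, -0.0], [0.0, -0.0, -1.0]]
force: [1.1, 1.0, -0.3]
finger_gap: 0.028
gripper_force: 49.8
```

Request:
{"fn": "step_arm", "kwargs": {"motion": [[0.2,0,0,0,0,0,0],[0.2,0,0,10,0,0,0],[0.2,0,0,20,0,0,0],[0.2,0,0,27,0,0,0],[0.2,0,0,29,0,0,0]]}}

```text
clock: 32.05
tcp_pos: [0.6479, 0.0737, 0.2998]
eef_rot: [[-0.256, -0.967, -0.003], [-0.967, 0.256, -0.0], [0.001, 0.003, -1.0]]
force: [-3.4, -0.8, 6.2]
finger_gap: 0.0282
gripper_force: 50.8
```

Run:
```python
from h import *
st()
p=arm.camera('side');cv2.imwrite('pics/s3c.png',cv2.resize(p['pixels'][140:300,160:420,::-1],None,fx=2.5,fy=2.5))
```

```text
t32.05 tcp [0.6479 0.0737 0.2998] yyaw 2.882 tilt [-0.003 -0.    -1.   ] q [ 0.11  0.5   0.12  1.19 -0.   -1.2 ] F [-3.4 -0.8  6.2] M [-0.1   0.69  0.04] gap 0.0282 gf 50.77615470770979
```

View pics/s3c.png

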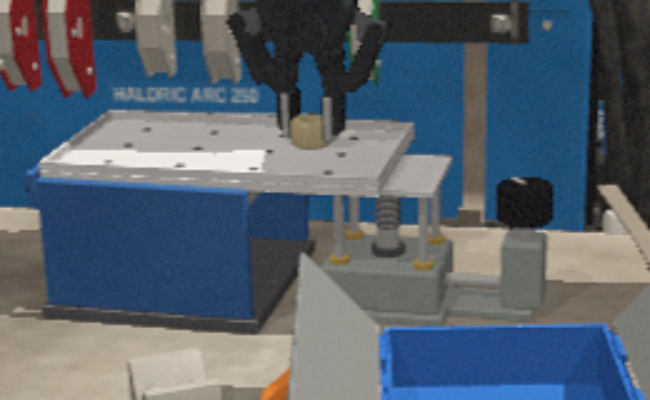

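The brass nut is touching the plate at (308,130) in the crop. I'll release it and go back for the zinc nut.

Request:
{"fn": "step_arm", "kwargs": {"motion": [[0.7,0,0,-1,0,0,0],[0.7,0,0,-1,0,0,0],[0.7,0,0,-1,0,0,0],[0.7,0,0,-35,0,0,0],[0.7,0,0,-70,0,0,0]]}}

```text
clock: 32.52
tcp_pos: [0.6483, 0.0729, 0.3708]
eef_rot: [[-0.257, -0.966, -0.004], [-0.966, 0.257, -0.001], [0.002, 0.004, -1.0]]
force: [1.4, -0.2, 1.3]
finger_gap: 0.0598
gripper_force: 0.0
```

Request:
{"fn": "step_arm", "kwargs": {"motion": [[0.7,-28,27,0,0,0,0],[0.7,-56,54,0,0,0,0],[0.7,-84,81,0,0,0,0],[0.7,-112,108,0,0,0,0],[0.7,-140,135,0,0,0,0]]}}

```text
clock: 32.93
tcp_pos: [0.5535, 0.2441, 0.3723]
eef_rot: [[-0.258, -0.966, 0.001], [-0.966, 0.258, 0.0], [-0.001, -0.001, -1.0]]
force: [1.4, 1.3, -0.5]
finger_gap: 0.06
gripper_force: 0.0
```

Request:
{"fn": "step_arm", "kwargs": {"motion": [[0.7,-28,24,0,0,0,-0.11],[0.7,-56,48,0,0,0,-0.22],[0.7,-84,72,0,0,0,-0.33],[0.7,-112,96,0,0,0,-0.44],[0.7,-140,110,0,0,0,-0.56]]}}

```text
clock: 33.35
tcp_pos: [0.4823, 0.4083, 0.3726]
eef_rot: [[0.301, -0.954, 0.0], [-0.954, -0.301, 0.001], [-0.001, -0.0, -1.0]]
force: [1.5, -0.2, 0.1]
finger_gap: 0.0599
gripper_force: 0.0
```

```bash
python3 hexa.py
python3 - <<'E'
from h import *
st()
for k in ['nut_0','nut_0']: print(wmark(k,.004,2)[1])
E
python3 plat.py
```

```text
hex mid [0.4754 0.4277] area 851 flat normal deg mod60 18.3 wmin/max 0.0288 0.0368 col [189. 181. 170.]
hex mid [0.4752 0.4279] area 860 flat normal deg mod60 15.6 wmin/max 0.0295 0.0365 col [190. 181. 170.]
t33.45 tcp [0.4827 0.4105 0.3718] yyaw -2.833 tilt [ 0.001  0.002 -1.   ] q [ 0.7   0.44  0.2   1.33  0.   -1.18] F [ 0.7 -0.1  0.5] M [-0.04  0.03  0.05] gap 0.0597 gf 0.0
[('nut_0', 0.97, array([321., 219.]), array([0.4733, 0.4306, 0.004 ])), ('nut_0', 0.32, array([142., 212.]), array([0.6491, 0.4782, 0.004 ]))]
[]
t33.65 tcp [0.4845 0.4058 0.3718] yyaw -2.844 tilt [ 0. -0. -1.] q [ 0.7   0.44  0.19  1.33 -0.   -1.17] F [ 1.3 -0.2  0.7] M [-0.04  0.   -0.04] gap 0.0596 gf 0.0
scene platform (317, np.float64(0.1144)) plate front (856, np.float64(0.1228)) rear (823, np.float64(0.1215)) gap -0.0009
side platform (92, np.float64(0.1114)) plate front (236, np.float64(0.1204)) rear (288, np.float64(0.119)) gap -0.0004
```

Request:
{"fn": "step_arm", "kwargs": {"motion": [[0.7,-12,2,20,0,0,0],[0.7,-25,2.5,55,0,0,0],[0.7,-25,2.5,92,0,0,0],[0.7,-25,2.5,129,0,0,0],[0.7,-25,2.5,160,0,0,0]]}}

```text
clock: 34.17
tcp_pos: [0.4747, 0.4282, 0.2097]
eef_rot: [[0.293, -0.956, -0.001], [-0.956, -0.293, -0.001], [0.0, 0.001, -1.0]]
force: [-0.3, -0.5, 0.1]
finger_gap: 0.0599
gripper_force: 0.0
```

Request:
{"fn": "step_arm", "kwargs": {"motion": [[0.7,0,0,20,0,0,0],[0.7,0,0,32,0,0,0],[0.7,0,0,32,0,0,0],[0.2,0,0,32,0,0,0],[0.2,0,0,32,0,0,0]]}}

```text
clock: 34.58
tcp_pos: [0.4754, 0.4293, 0.1809]
eef_rot: [[0.294, -0.956, 0.001], [-0.956, -0.294, 0.001], [-0.001, -0.001, -1.0]]
force: [0.1, 0.3, 1.0]
finger_gap: 0.0368
gripper_force: 0.0
```

Request:
{"fn": "step_arm", "kwargs": {"motion": [[0.2,0,0,0,0,0,0],[0.2,0,0,0,0,0,0],[0.2,0,0,-20,0,0,0],[0.2,0,0,-60,0,0,0],[0.2,0,0,-100,0,0,0]], "force": 50}}

```text
clock: 35.0
tcp_pos: [0.4741, 0.429, 0.2802]
eef_rot: [[0.295, -0.956, -0.002], [-0.956, -0.295, -0.002], [0.001, 0.003, -1.0]]
force: [1.3, 2.0, -1.3]
finger_gap: 0.0283
gripper_force: 49.7
```

Request:
{"fn": "step_arm", "kwargs": {"motion": [[0.2,0,0,-30,0,0,0],[0.2,0,0,-60,0,0,0],[0.2,0,0,-60,0,0,0],[0.2,0,0,-60,0,0,0],[0.2,0,0,-60,0,0,0]]}}

```text
clock: 35.42
tcp_pos: [0.4744, 0.4293, 0.3395]
eef_rot: [[0.295, -0.956, -0.0], [-0.956, -0.295, -0.0], [0.0, 0.0, -1.0]]
force: [-0.6, -0.3, -1.5]
finger_gap: 0.0286
gripper_force: 49.8
```

Run:
```python
from h import *
st();print(plan([.655,.132,.34]))
```

```text
t35.42 tcp [0.4744 0.4293 0.3395] yyaw -2.842 tilt [-0. -0. -1.] q [ 0.74  0.46  0.15  1.26  0.   -1.13] F [-0.6 -0.3 -1.5] M [ 0.   -0.02  0.02] gap 0.0286 gf 49.77839619037695
(array([337.4, -84.8,  -0.5]), None)
```

Request:
{"fn": "step_arm", "kwargs": {"motion": [[0.2,33.5,-8.5,0,0,0,0],[0.2,67,-17,0,0,0,0],[0.2,100.5,-25.5,0,0,0,0],[0.2,134,-34,0,0,0,0],[0.2,168,-42.5,0,0,0,0]]}}

```text
clock: 35.83
tcp_pos: [0.5649, 0.28, 0.3378]
eef_rot: [[0.295, -0.955, -0.003], [-0.955, -0.295, -0.001], [0.001, 0.003, -1.0]]
force: [1.2, 0.3, -1.9]
finger_gap: 0.0279
gripper_force: 49.7
```

Request:
{"fn": "step_arm", "kwargs": {"motion": [[0.2,33.5,-8.5,0,0,0,0],[0.2,67,-17,0,0,0,0],[0.2,100.5,-25.5,0,0,0,0],[0.2,134,-34,0,0,0,0],[0.2,169,-42.5,0,0,0,0]]}}

```text
clock: 36.25
tcp_pos: [0.6555, 0.131, 0.3378]
eef_rot: [[0.295, -0.955, -0.003], [-0.955, -0.295, -0.001], [-0.0, 0.003, -1.0]]
force: [0.9, 0.4, -1.0]
finger_gap: 0.0284
gripper_force: 49.7
```

Request:
{"fn": "step_arm", "kwargs": {"motion": [[0.2,0,0,0,0,0,0],[0.2,0,0,15,0,0,0],[0.2,0,0,28,0,0,0],[0.2,0,0,34,0,0,0],[0.2,0,0,37,0,0,0]]}}

```text
clock: 36.67
tcp_pos: [0.6545, 0.1325, 0.3002]
eef_rot: [[0.295, -0.956, -0.004], [-0.956, -0.295, -0.001], [-0.0, 0.004, -1.0]]
force: [-0.5, 0.0, -0.8]
finger_gap: 0.0285
gripper_force: 49.7
```

Run:
```python
from h import *
st()
```

```text
t36.67 tcp [0.6545 0.1325 0.3002] yyaw -2.842 tilt [-0.004 -0.001 -1.   ] q [ 0.2   0.53  0.17  1.21 -0.   -1.67] F [-0.5  0.  -0.8] M [ 0.  0. -0.] gap 0.0285 gf 49.74964180830284
```

Lower a little further, release, and retreat.

Request:
{"fn": "step_arm", "kwargs": {"motion": [[0.2,0,0,1.5,0,0,0],[0.2,0,0,2,0,0,0],[0.7,0,0,2,0,0,0],[0.7,0,0,1,0,0,0],[0.7,0,0,0,0,0,0]]}}

```text
clock: 37.08
tcp_pos: [0.6554, 0.1327, 0.3035]
eef_rot: [[0.295, -0.955, 0.001], [-0.955, -0.295, 0.0], [0.0, -0.001, -1.0]]
force: [-0.2, 0.2, 0.7]
finger_gap: 0.0595
gripper_force: 0.0
```

Request:
{"fn": "step_arm", "kwargs": {"motion": [[0.7,0,0,0,0,0,0],[0.7,0,0,-20,0,0,0],[0.7,0,0,-50,0,0,0],[0.7,0,0,-80,0,0,0],[0.7,0,0,-100,0,0,0]]}}

```text
clock: 37.5
tcp_pos: [0.6552, 0.1326, 0.406]
eef_rot: [[0.295, -0.956, 0.003], [-0.956, -0.295, 0.0], [0.0, -0.003, -1.0]]
force: [0.6, -0.4, 0.2]
finger_gap: 0.0599
gripper_force: 0.0
```

```bash
python3 plat.py
python3 - <<'E'
from h import *
for k in ['nut_0','nut_1']: print(wmark(k,.121,2)[1])
p=arm.camera('scene')
a=p['pixels'][180:330,170:560,::-1];cv2.imwrite('pics/c4.png',cv2.resize(a,None,fx=2,fy=2))
E
```

```text
t37.50 tcp [0.6552 0.1326 0.406 ] yyaw -2.842 tilt [ 0.003  0.    -1.   ] q [ 0.2   0.49  0.38  1.45 -0.   -1.67] F [ 0.6 -0.4  0.2] M [-0.02 -0.06  0.04] gap 0.0599 gf 0.0
scene platform (317, np.float64(0.1144)) plate front (852, np.float64(0.1228)) rear (829, np.float64(0.1214)) gap -0.001
side platform (124, np.float64(0.1118)) plate front (234, np.float64(0.1204)) rear (288, np.float64(0.1191)) gap -0.0007
[('nut_0', 0.94, array([322., 225.]), array([0.6541, 0.1324, 0.121 ])), ('nut_0', 0.62, array([358., 151.]), array([0.6467, 0.074 , 0.121 ]))]
[('nut_1', 0.83, array([355., 152.]), array([0.6471, 0.0743, 0.121 ])), ('nut_1', 0.73, array([317., 228.]), array([0.6558, 0.134 , 0.121 ]))]
```

View pics/c4.png

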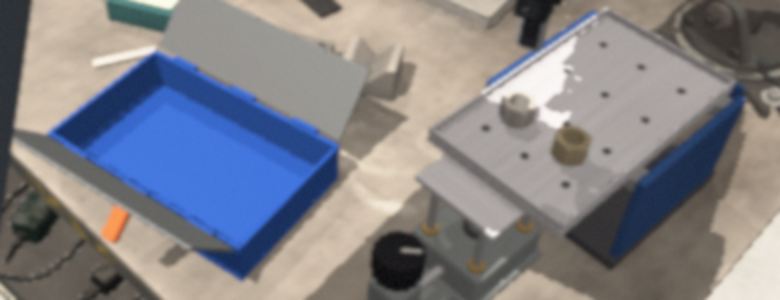

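The crop shows the tote empty and both nuts on the plate, zinc at (518,108) and brass at (570,145). Now I'll close the flaps by pushing each from outside with the fingers shut.

Request:
{"fn": "step_arm", "kwargs": {"motion": [[0,0,0,0,0,0,-0.12],[0,0,0,0,0,0,-0.24],[0,0,0,0,0,0,-0.36],[0,0,0,0,0,0,-0.48],[0,0,0,0,0,0,-0.6]], "force": 30}}

```text
clock: 38.27
tcp_pos: [0.6551, 0.1325, 0.4014]
eef_rot: [[0.787, -0.617, -0.002], [-0.617, -0.787, -0.001], [-0.001, 0.002, -1.0]]
force: [-0.3, 0.3, 0.4]
finger_gap: 0.0004
gripper_force: 0.0
```

Request:
{"fn": "step_arm", "kwargs": {"motion": [[0,0,0,0,0,0,-0.12],[0,0,0,0,0,0,-0.24],[0,0,0,0,0,0,-0.36],[0,0,0,0,0,0,-0.48],[0,0,0,0,0,0,-0.6]]}}

```text
clock: 38.68
tcp_pos: [0.6551, 0.1326, 0.4014]
eef_rot: [[0.998, -0.065, -0.002], [-0.065, -0.998, -0.0], [-0.002, 0.001, -1.0]]
force: [0.2, -0.0, -0.4]
finger_gap: 0.0001
gripper_force: 0.0
```

Request:
{"fn": "step_arm", "kwargs": {"motion": [[0,0,0,0,0,0,-0.1],[0,0,0,0,0,0,-0.19],[0,0,0,0,0,0,-0.19],[0,0,0,0,0,0,-0.19],[0,0,0,0,0,0,-0.19]]}}

```text
clock: 39.1
tcp_pos: [0.6552, 0.1326, 0.4021]
eef_rot: [[0.993, 0.115, -0.001], [0.115, -0.993, -0.0], [-0.001, 0.0, -1.0]]
force: [1.0, -0.0, 0.1]
finger_gap: -0.0002
gripper_force: 0.0
```

Run:
```python
from h import *
st();print(plan([.6413,.3765,.268]))
X=cloud(arm.camera('scene')).reshape(-1,3)
d=X[:,:2]-[.4768,.3866];a=np.deg2rad(7);L=d@np.array([[np.cos(a),-np.sin(a)],[np.sin(a),np.cos(a)]])
m=(abs(L[:,1])<.11)&(abs(L[:,0])<.17)&(X[:,2]>.06)
for s in (1,-1):
    Q=np.c_[L,X[:,2:]][m&(s*L[:,0]>0)]; i=Q[:,2]>np.percentile(Q[:,2],95);print(s,len(Q),Q[i].mean(0).round(4),Q[:,2].max(), 'x ext',np.percentile(Q[:,0],[1,99]).round(3))
```

```text
t39.10 tcp [0.6552 0.1326 0.4021] yyaw -1.455 tilt [-0.001 -0.    -1.   ] q [ 0.2   0.5   0.37  1.45 -0.   -3.06] F [ 1.  -0.   0.1] M [-0.05 -0.02 -0.03] gap -0.0002 gf 0.0
(array([  14.5, -243.9,  134. ]), None)
1 3056 [ 0.1323 -0.0033  0.1101] 0.11249895086104236 x ext [0.087 0.134]
-1 1303 [-0.1345 -0.0192  0.1113] 0.1135527352409023 x ext [-0.153 -0.088]
```

Request:
{"fn": "step_arm", "kwargs": {"motion": [[0,4,-25,0,0,0,0],[0,8,-50,0,0,0,0],[0,12,-75,0,0,0,0],[0,16,-100,0,0,0,0],[0,18,-125,0,0,0,0]]}}

```text
clock: 39.57
tcp_pos: [0.6584, 0.2599, 0.4025]
eef_rot: [[0.993, 0.116, -0.0], [0.116, -0.993, -0.0], [-0.0, 0.0, -1.0]]
force: [0.5, -0.2, -1.0]
finger_gap: -0.0001
gripper_force: 0.0
```

Request:
{"fn": "step_arm", "kwargs": {"motion": [[0,0,-25,0,0,0,0],[0,0,-50,0,0,0,0],[0,0,-75,0,0,0,0],[0,0,-100,0,0,0,0],[0,0,-119,0,0,0,0]]}}

```text
clock: 39.98
tcp_pos: [0.6437, 0.379, 0.4023]
eef_rot: [[0.993, 0.117, -0.0], [0.117, -0.993, 0.0], [-0.0, -0.0, -1.0]]
force: [1.0, -0.2, 0.1]
finger_gap: 0.0001
gripper_force: 0.0
```

Request:
{"fn": "step_arm", "kwargs": {"motion": [[0,0,0,27,0,0,0],[0,0,0,54,0,0,0],[0,0,0,81,0,0,0],[0,0,0,108,0,0,0],[0,0,0,133,0,0,0]]}}

```text
clock: 40.4
tcp_pos: [0.6439, 0.3769, 0.2679]
eef_rot: [[0.993, 0.117, -0.001], [0.117, -0.993, -0.0], [-0.001, 0.0, -1.0]]
force: [0.5, 0.0, -0.7]
finger_gap: -0.0004
gripper_force: 0.0
```

Request:
{"fn": "step_arm", "kwargs": {"motion": [[0,-12,0,0,0,0,0],[0,-28,0,0,0,0,0],[0,-44,0,0,0,0,0],[0,-60,0,0,0,0,0],[0,-76,0,0,0,0,0]]}}

```text
clock: 40.82
tcp_pos: [0.5683, 0.3679, 0.2696]
eef_rot: [[0.993, 0.116, 0.001], [0.116, -0.993, 0.0], [0.001, 0.0, -1.0]]
force: [1.7, 0.4, -0.6]
finger_gap: 0.0
gripper_force: 0.8
```

Run:
```python
from h import *
st()
```

```text
t40.82 tcp [0.5683 0.3679 0.2696] yyaw -1.454 tilt [ 0.001  0.    -1.   ] q [ 0.57  0.56  0.14  1.15 -0.   -2.68] F [ 1.7  0.4 -0.6] M [ 0.03 -0.36 -0.01] gap 0.0 gf 0.7503408612683415
```

Request:
{"fn": "step_arm", "kwargs": {"motion": [[0,-12,0,0,0,0,0],[0,-24,0,0,0,0,0],[0,-32,0,0,0,0,0],[0,-32,0,-20,0,0,0],[0,-32,0,-55,0,0,0]]}}

```text
clock: 41.23
tcp_pos: [0.5356, 0.3636, 0.3216]
eef_rot: [[0.993, 0.117, -0.006], [0.117, -0.993, -0.004], [-0.007, 0.003, -1.0]]
force: [1.5, 0.5, 0.0]
finger_gap: 0.0001
gripper_force: 0.0
```

Request:
{"fn": "step_arm", "kwargs": {"motion": [[0,-25,-8,-20,0,0,0],[0,-55,-20,-30,0,0,0],[0,-85,-35,-30,0,0,0],[0,-115,-50,-30,0,0,0],[0,-140,-60,-30,0,0,0]]}}

```text
clock: 41.65
tcp_pos: [0.3892, 0.4077, 0.355]
eef_rot: [[0.993, 0.117, 0.0], [0.117, -0.993, 0.001], [0.0, -0.001, -1.0]]
force: [-0.5, 0.1, -0.2]
finger_gap: 0.0001
gripper_force: 0.0
```

Run:
```python
from h import *
st();print(plan([.3083,.396,.268]))
p=arm.camera('side');cv2.imwrite('pics/s5c.png',cv2.resize(p['pixels'][140:400,160:480,::-1],None,fx=2,fy=2))
```

```text
t41.65 tcp [0.3892 0.4077 0.355 ] yyaw -1.453 tilt [ 0.     0.001 -1.   ] q [ 0.81  0.32 -0.02  1.23  0.   -2.45] F [-0.5  0.1 -0.2] M [ 0.   -0.03 -0.02] gap 0.0001 gf 0.0
(array([-81.7,   2.2,  87. ]), None)
```

View pics/s5c.png

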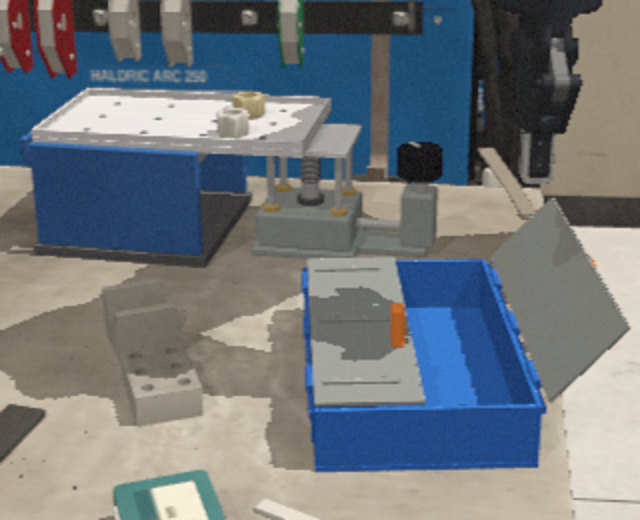

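The crop shows the far flap shut at (360,330), the near flap still open at (560,300), and both nuts on the plate. I'll close the near flap the same way.

Request:
{"fn": "step_arm", "kwargs": {"motion": [[0,-30,2,0,0,0,0],[0,-60,2,0,0,0,0],[0,-84,2,0,0,0,0],[0,-84,2,0,0,0,0],[0,-84,2,20,0,0,0]]}}

```text
clock: 42.12
tcp_pos: [0.3075, 0.3961, 0.3378]
eef_rot: [[0.993, 0.119, 0.004], [0.119, -0.993, 0.005], [0.004, -0.004, -1.0]]
force: [1.4, 0.8, -0.1]
finger_gap: 0.0003
gripper_force: 0.0
```

Request:
{"fn": "step_arm", "kwargs": {"motion": [[0,0,0,25,0,0,0],[0,0,0,50,0,0,0],[0,0,0,67,0,0,0],[0,0,0,67,0,0,0],[0,12,0,67,0,0,0]]}}

```text
clock: 42.53
tcp_pos: [0.3189, 0.3963, 0.2673]
eef_rot: [[0.993, 0.119, -0.002], [0.119, -0.993, -0.002], [-0.002, 0.002, -1.0]]
force: [0.0, -0.7, 0.2]
finger_gap: 0.0002
gripper_force: 0.0
```

Request:
{"fn": "step_arm", "kwargs": {"motion": [[0,14,0,0,0,0,0],[0,30,0,0,0,0,0],[0,46,0,0,0,0,0],[0,62,0,0,0,0,0],[0,76,0,0,0,0,0]]}}

```text
clock: 42.95
tcp_pos: [0.3978, 0.4062, 0.2692]
eef_rot: [[0.993, 0.117, 0.002], [0.117, -0.993, 0.002], [0.002, -0.002, -1.0]]
force: [-1.2, -0.7, -0.0]
finger_gap: -0.0
gripper_force: 0.4
```

Request:
{"fn": "step_arm", "kwargs": {"motion": [[0,10,0,0,0,0,0],[0,20,0,0,0,0,0],[0,25,0,0,0,0,0],[0,25,0,-20,0,0,0],[0,25,0,-55,0,0,0]]}}

```text
clock: 43.37
tcp_pos: [0.4198, 0.4079, 0.3201]
eef_rot: [[0.993, 0.118, -0.005], [0.118, -0.993, -0.005], [-0.005, 0.004, -1.0]]
force: [0.3, 0.3, -0.3]
finger_gap: -0.0
gripper_force: 0.0
```

Request:
{"fn": "step_arm", "kwargs": {"motion": [[0,-30,0,-20,0,0,0],[0,-60,0,-40,0,0,0],[0,-90,0,-60,0,0,0],[0,-90,0,-60,0,0,0],[0,-90,0,-60,0,0,0]]}}

```text
clock: 43.78
tcp_pos: [0.3297, 0.3982, 0.3846]
eef_rot: [[0.993, 0.12, 0.002], [0.12, -0.993, 0.003], [0.003, -0.002, -1.0]]
force: [0.3, 0.6, -0.3]
finger_gap: -0.0001
gripper_force: 0.0
```

```bash
python3 plat.py
python3 - <<'E'
from h import *
p=arm.camera('side');cv2.imwrite('pics/s6c.png',cv2.resize(p['pixels'][140:400,160:480,::-1],None,fx=2,fy=2))
X=cloud(p).reshape(-1,3)
d=X[:,:2]-[.4768,.3866];a=np.deg2rad(7);L=d@np.array([[np.cos(a),-np.sin(a)],[np.sin(a),np.cos(a)]])
for s in (-1,1):
    m=(abs(L[:,1])<.11)&(s*L[:,0]>.01)&(s*L[:,0]<.07)&(X[:,2]<.068);print(s,np.percentile(X[m,2],[5,50,95]).round(4))
E
```

```text
t43.78 tcp [0.3297 0.3982 0.3846] yyaw -1.45 tilt [ 0.002  0.003 -1.   ] q [ 0.88  0.23 -0.08  1.26 -0.   -2.38] F [ 0.3  0.6 -0.3] M [ 0.05  0.05 -0.  ] gap -0.0001 gf 0.0
scene platform (309, np.float64(0.1144)) plate front (863, np.float64(0.1227)) rear (827, np.float64(0.1214)) gap -0.001
side platform (122, np.float64(0.1118)) plate front (235, np.float64(0.1203)) rear (288, np.float64(0.119)) gap -0.0008
-1 [0.0521 0.0538 0.0561]
1 [0.0524 0.0538 0.0562]
```

View pics/s6c.png

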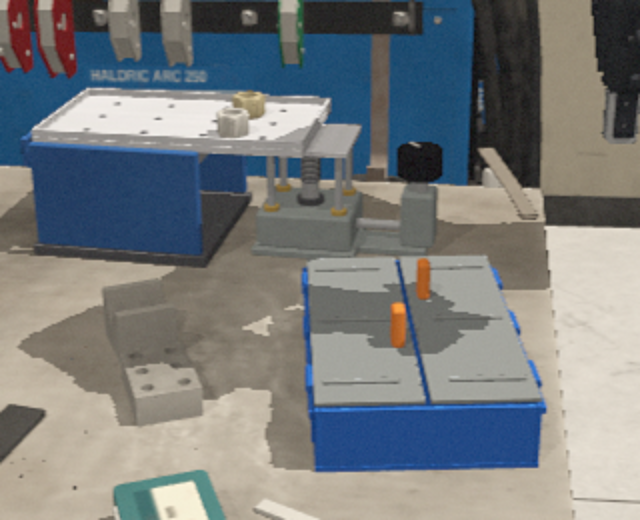

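Both flaps are shut, with their lugs at (398,325) and (423,280). The nuts lie on the propped plate, and the arm is clear of everything.

```bash
python3 -c "
from bench import arm
print(arm.close_job())"
```

```text
the job is handed in; nothing more can be done
None
```

I handed the job in and no verdict came back: the jack supports the plate at about 1.6 mm lift, both nuts found in the tote (brass and zinc) lie on it inside the lip, both flaps are shut, and I left the vee and ground blocks alone.

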